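# Build up the thermal test of a power converter

### The arm

A 6-joint arm with a two-finger parallel gripper is mounted at the origin on a cart in front of the work surface, level with it; the furniture and walls round the work are solid. World frame = base frame: x ahead of the robot, y to its left, z up, the work surface at z = 0. Lengths are in m, angles in rad, forces in N, time in s.
With the tool pointing down it reaches from about 0.25 to 0.775 m from the base axis. Payload 4 kg.
Tool frame: the origin (TCP) lies at the very end of the fingers, on their centre line; the grasp point (between the pads) lies 19 mm behind it; z points along the fingers, y is the direction in which the jaws open and shut (so a half turn about z gives the same grasp; the last joint's range is limited). The gripper opens to 94 mm and grips with 3 to 60 N. Pads are 16 mm wide; open, the fingers measure 119 mm over their backs; the gripper's body (75 mm by 177 mm) begins 78 mm behind the grasp point.
Start: joints at [-1.347, 0.087, 1.371, -0, 1.684, -0.103], TCP at [0.177, -0.521, 0.206] pointing down, gripper open.
Joint ranges: [-3.1, 3.1], [-0.76, 2.03], [0.27, 2.55], [-1.08, 4.22], [0.17, 2.65], [-2.57, 2.57]. Speed limits (rad/s): [2.79, 2.79, 3.14, 3.14, 3.14, 3.14].

### API

Orientations are given as a unit quaternion [w, x, y, z].
In Python, from bench import monitor, imaging, bot gives the robot as it stands.
- The arm moves only by the tool send_rows, never from a script. Its argument "deltas" is a list of rows, each an object with "delta_pos": the shift along the tool's x, y, z in cm, a list of three; "dr": the turn, a rotation vector about the tool's x, y, z in degrees, a list of three. A call has exactly 10 rows; each row is the pose to reach, as a shift and turn from the pose measured when the call began, along the tool's axes at that moment; what a row does not reach only later rows make up. A row lasts 1/12 s, in which the tool goes at most 41.7 mm and 7.16 degrees, less where a joint would pass 70% of its speed; a pose out of reach is approached as far as the arm can. A call with a gripper value outside its range is refused whole. "jaw" is the finger opening in cm, from 0 to 9.4, set as the call begins (left out, the last holds). The fingers move at their own pace and stop on an object; the grip force is fixed at half the most. Time passes only in rows, so rows that repeat a pose let the fingers close, or fill a call up. It gives the time, the measured TCP pose, the force and the opening at its end, in the units of the state.
- monitor.sense(): the state, without advancing time (a new reading comes with each control period).
- imaging.grab_frame(name): name is "scene" or "top"; returns (picture, depth): 400x640x3 uint8, red, green, blue; 400x640 float32, m along the optical axis (not along the pixel's ray), 0 where there is no reading.
- imaging.camera_model(name): a dict with "camera_matrix" (3x3 intrinsics, pixels), "R" (3x3) and "t" (3): a world point X has camera coordinates R X + t. Camera axes: x right, y down, z forward; pixel columns grow to the right and rows downward; lengths in m; the calibration is good to about 2 mm. A picture is of the moment at which its call begins. camera_model takes no time and is no camera call.
- bot.finish_job(): hands the job in, once; it reports no verdict.
Trained networks look in the newest picture that a camera, given by its name, has taken for a name from the list of things; names that differ only in an ending like _2 or _b are one class to them, and where a whole thing is asked for, a point or a joint stands for the part that bears it (a point fixed in the world has none). Each returns a list of dicts, best first, with "score" (0 to 1); they miss things now and then, are a little off and sometimes report something else, mostly with a low value. They report only what shows in the picture. A call takes as long as a camera call.
- imaging.find_in(camera, thing): "box" ([left, top, width, height] in pixels, round what is visible of it).
- imaging.mark_of(camera, thing): "at" ([column, row] in pixels: a listed point, or the origin of a listed thing).
The state is a dict: "time_s": time; "joint_positions": joint angles; "qvel": joint speeds; "joint_efforts": joint torques, N m; "ee_pos": TCP position; "orientation": TCP orientation; "wrist_force": force on the tool from outside, world axes, zero at the start; "moment": the same for the moment, N m; "grip_width": opening from 0.0 (shut) to 1.0 (fully open).
Only numpy, scipy, OpenCV 4.12 (cv2) and the standard library are available. Lean on these libraries where they do the work, as an engineer would, in place of code of your own. Each camera call takes 0.05 s, during which the arm holds its last target.

### The job

Build up the thermal test on the grey metal rig: seat the flat power converter in its nest between the two pillars with its bare metal plate up, set the finned heat sink squarely centred on top of it with the fins running toward the fan shoe, stand the small black fan upright in its shoe on the far side of the rig, and lay the blue sensor bridge across the two pillars so that its sprung probe presses on the heat sink. Let go of everything, and leave the blue relay module where it stands.

Things in the scene. Friction and masses are not known exactly. Their poses are not given: they have to be found in the camera images.
- rig: Fixed test rig: grey plate, x -42 to 110, y -82 to 82 mm, 10 mm high. Origin on the bench under the middle of the nest; x points to the fan shoe, y from pillar to pillar. Nest floor 10 mm up; black cheeks to 17 mm hold the converter, its 58 mm along y, with 1.5 mm play a side, flared to 4.5; they leave the middle of its long sides free. Small terminals at (-31, +-40), 23 mm high; header at (56, 0), 20 mm.
- fan_shoe (a point): Middle of the floor of the fan shoe on the rig, 88 mm from the nest along the rig's x, 10 mm above the bench; axes as the rig's. Black cheeks up to 7 mm above this floor hold the fan's foot with 1.5 mm play a side and flare to 4.5 mm; the fan's 20 mm thickness lies along x, its 40 mm along y.
- forks (a point): Point midway between the fork floors of the two bright pillars, straight over the nest, 37 mm above the bench; axes as the rig's. Each floor is 30 (x) x 20 (y) mm, its centre 66 mm from here along +y and -y. Fork cheeks up to 12 mm above the floors stand 12.5 mm either side in x and flare to 18 mm; the forks are open along y.
- brick_center (a point): Centre of the power converter: flat black block whose top is a bare metal plate with a black rim and four brass inserts, 37 (its x) x 58 (its y) x 13 mm (z up), about 60 g, lying loose, plate up. Grip it across the 37 mm. Either way round is right. Seated, its centre is 16.5 mm above the bench, its top 23 mm.
- sink_center (a point): Centre of the heat sink: bare aluminium, 50 x 50 x 23 mm, about 90 g, loose, standing on its 5 mm base, fins up (z). The fins are upright plates that run along its x. Grip it on the fin ends (along x) or across the outer fins (along y). Either end of the fins may point to the fan. On the seated converter its centre is 34.5 mm above the bench, its top 46 mm.
- fan_center (a point): Centre of the fan: black, square, standing loose and upright: 20 mm thick (its x, the air direction), 40 mm wide (its y), 40 mm high (z), about 50 g. Grip it across the 20 mm in its upper half, so that the fingers stay above the shoe's cheeks. Either face may point at the heat sink. In the shoe its centre is 30 mm above the bench.
- bridge_grip (a point): Middle of the sensor bridge's blue beam, 148 (its y) x 22 (x) x 10 mm (z up), 230 g, standing loose on two end feet whose soles are 27 mm below here, at +-66 mm in y; on the forks this point is 64 mm up. Grip here across the 22 mm, fingertips at most 10 mm below the beam's underside (fins lie 13 mm below it). Probe housing on top, 15 mm wide, 18 high. Either way round is right.
- probe (a joint): Travel (m) of the bridge's sprung copper probe, which hangs 16 mm below the beam: 0 hanging free, grows as it is pushed up into the beam, about 0.003 with the bridge seated over the heat sink; light spring, under 1 N.
- tray: Bystander, fixed: black parts tray, 110 (its x) x 160 (its y) x 22 mm high, with a red-lidded jar (52 mm high) and a hex key in it. Origin: centre of its underside.
- relay_module: Bystander, loose: blue potted relay module, 32 x 48 x 30 mm. Origin: centre of its underside.

How it is judged:
At the end, for the whole second after the job is handed in: Converter seated in the nest (4 mm, 0.12 rad); heat sink flat on it, centred within 10 mm, fins toward the fan shoe within 0.15 rad; fan upright in its shoe (4 mm, 0.15 rad); bridge level on both fork floors (4 mm across, 8 mm along), probe pressed in over 1 mm; all released, at rest (x of brick_center in the frame of rig between -0.004 and 0.004 m and y of brick_center in the frame of rig between -0.004 and 0.004 m and z of brick_center in the frame of rig between 0.014 and 0.019 m and angle between the x axis of brick_center and the x axis of rig, either way round below 0.12 rad and x of sink_center in the frame of rig between -0.01 and 0.01 m and y of sink_center in the frame of rig between -0.01 and 0.01 m and z of sink_center in the frame of rig between 0.0315 and 0.0375 m and angle between the x axis of each of sink_center, fan_center and the x axis of rig, either way round below 0.15 rad and angle between sink_center's own z axis and vertical below 0.08 rad and x of fan_center in the frame of rig between 0.084 and 0.092 m and y of fan_center in the frame of rig between -0.004 and 0.004 m and z of fan_center in the frame of rig between 0.0275 and 0.0325 m and angle between fan_center's own z axis and vertical below 0.1 rad and x of bridge_grip in the frame of rig between -0.004 and 0.004 m and y of bridge_grip in the frame of rig between -0.008 and 0.008 m and z of bridge_grip in the frame of rig between 0.0615 and 0.0665 m and angle between the y axis of bridge_grip and the y axis of rig, either way round below 0.1 rad and angle between bridge_grip's own z axis and vertical below 0.06 rad and value of joint probe above 0.001 m and linear speed of each of brick, sink, fan, bridge below 0.01 m/s); the robot touches nothing.
It fails at once if the relay module is shoved or knocked over (distance of relay_module from where it was at the start of the episode above 0.03 m).
It also fails if it takes over 106 s, if anything falls off the work surface, if the arm or the gripper's body presses on something with over 40 N, if the wrist force passes 120 N, or if a joint passes its speed limit or range.

## Working session

There is one attempt and no reset: what is moved stays moved. The work goes in short steps, Python scripts to look and compute and a tool call to move; the robot and the scene stay as the last step left them, time stands still between calls to the robot, and variables do not carry over. Pictures are saved under pics/ and viewed, and the job is handed in when it is done.

Besides the shell and the picture viewer there is one more tool, called after "Emit:" as a command line: name --argument value ..., lists and objects as JSON in quotes. send_rows: Moves the arm, as the interface text tells. Its arguments: {"type":"object","properties":{"deltas":{"type":"array","items":{"type":"object","properties":{"delta_pos":{"type":"array","items":{"type":"number"}},"dr":{"type":"array","items":{"type":"number"}}}}},"jaw":{"type":"number"}},"required":["deltas"]}

```bash
mkdir -p pics; ls
python3 - <<'E'
from bench import monitor, imaging, bot
import cv2, numpy as np
s=monitor.sense(); print(s)
for n in ("scene","top"):
    im,d=imaging.grab_frame(n); cv2.imwrite(f"pics/{n}0.png",im[:,:,::-1]); np.save(f"pics/{n}0d.npy",d)
    print(n,imaging.camera_model(n))
E
```

```text
pics
{'time_s': 0.0, 'joint_positions': array([-1.34711799e+00,  8.79497652e-02,  1.37223893e+00, -1.93167763e-05,
        1.68361034e+00, -1.03062589e-01]), 'qvel': array([-0.00097743, -0.00076287,  0.00047924,  0.00112926, -0.00115717,
        0.00140252]), 'joint_efforts': array([ 1.91245549e-04, -3.40182495e+01, -3.02426648e+01,  7.15757394e-02,
        3.31172347e-02, -1.66335117e-04]), 'ee_pos': array([ 0.17641268, -0.52035785,  0.20431483]), 'orientation': array([-1.10060663e-03,  9.86684276e-01,  1.62643545e-01, -7.60714973e-05]), 'wrist_force': array([ 0.57905711,  0.66202169, -0.13891149]), 'moment': array([ 0.00392686, -0.01813451,  0.0164853 ]), 'grip_width': 0.9981577173363596}
scene {'camera_matrix': array([[433.06384645,   0.        , 311.67280824],
       [  0.        , 433.06384645, 199.37412033],
       [  0.        ,   0.        ,   1.        ]]), 'R': array([[ 0.50805365, -0.86131531, -0.00417425],
       [-0.36252421, -0.20943661, -0.90813683],
       [ 0.78131792,  0.4628955 , -0.41865269]]), 't': array([-0.2495632 ,  0.25370963,  0.81988147])}
top {'camera_matrix': array([[508.82950152,   0.        , 324.14905255],
       [  0.        , 508.82950152, 205.58590555],
       [  0.        ,   0.        ,   1.        ]]), 'R': array([[-0.07526305, -0.99714486, -0.0061326 ],
       [-0.97275715,  0.07477187, -0.21943723],
       [ 0.21926925, -0.01054999, -0.97560735]]), 't': array([0.04796827, 0.51650907, 1.40931972])}
```

View pics/scene0.png

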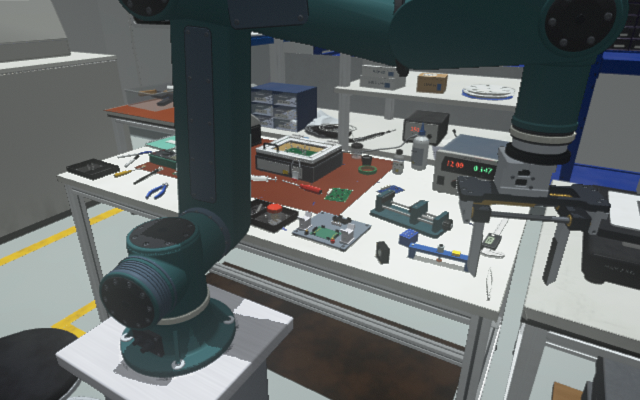

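View pics/top0.png

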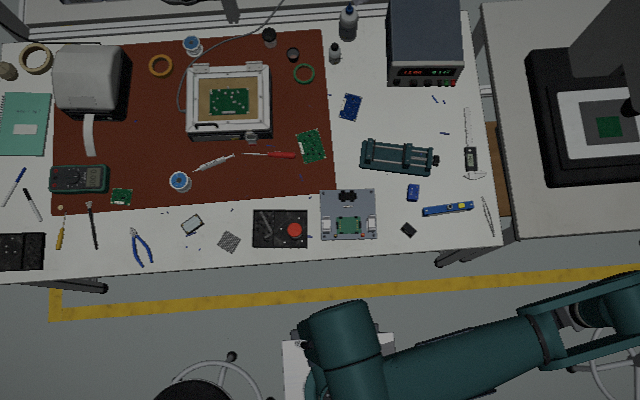

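Run:
```python
import cv2
im=cv2.imread("pics/top0.png"); c=im[170:270,170:330]; cv2.imwrite("pics/c1.png",cv2.resize(c,None,fx=5,fy=5,interpolation=cv2.INTER_CUBIC))
c=im[170:270,310:470]; cv2.imwrite("pics/c2.png",cv2.resize(c,None,fx=5,fy=5,interpolation=cv2.INTER_CUBIC))
im=cv2.imread("pics/scene0.png"); c=im[180:280,240:400]; cv2.imwrite("pics/c3.png",cv2.resize(c,None,fx=5,fy=5,interpolation=cv2.INTER_CUBIC))
from bench import imaging
for n in ("top","scene"):
  for t in ("rig","fan_shoe","forks","brick_center","sink_center","fan_center","bridge_grip","tray","relay_module"):
    try:
      print(n,t,[(r['score'],r['at']) for r in imaging.mark_of(n,t)][:3],[(r['score'],r['box']) for r in imaging.find_in(n,t)][:2])
    except Exception as e: print(n,t,e)
```

```text
top rig [(0.77, [347.6, 227.7]), (0.57, [348.6, 223.2])] [(0.96, [320.7, 189.9, 56.0, 47.9])]
top fan_shoe [(0.57, [346.4, 195.8])] [(0.8, [320.5, 186.8, 57.5, 51.2]), (0.42, [182.4, 210.7, 21.5, 25.2])]
top forks [(0.78, [349.9, 226.3]), (0.22, [233.0, 240.5])] [(0.6, [320.0, 189.8, 55.1, 47.1]), (0.59, [406.6, 185.3, 12.2, 17.7])]
top brick_center [(0.72, [191.4, 225.8])] [(0.77, [182.7, 212.6, 19.0, 25.1])]
top sink_center [(0.79, [230.0, 243.7])] [(0.77, [220.4, 231.2, 18.1, 23.6])]
top fan_center [(0.71, [409.1, 230.5])] [(0.42, [319.6, 190.5, 57.8, 51.2])]
top bridge_grip [(0.85, [450.9, 205.1]), (0.35, [408.4, 229.5])] [(0.95, [425.7, 200.2, 49.2, 16.9]), (0.52, [249.5, 210.2, 59.5, 35.8])]
top tray [(0.69, [277.7, 230.1]), (0.24, [344.9, 227.4])] [(0.73, [252.1, 210.2, 59.2, 38.1])]
top relay_module [(0.55, [411.6, 192.7])] [(0.74, [407.1, 185.5, 11.4, 16.8])]
scene rig [(0.64, [440.1, 255.9]), (0.6, [326.2, 234.9])] [(0.72, [291.8, 211.5, 81.8, 40.6])]
scene fan_shoe [(0.94, [342.1, 219.9]), (0.35, [325.9, 239.4])] [(0.82, [293.1, 210.6, 80.1, 41.0])]
scene forks [(0.61, [325.1, 222.9])] [(0.7, [290.6, 209.3, 76.0, 44.2])]
scene brick_center [] []
scene sink_center [] []
scene fan_center [(0.74, [268.0, 219.6]), (0.71, [381.9, 249.3])] [(0.54, [376.2, 240.2, 15.2, 23.6])]
scene bridge_grip [(0.6, [443.6, 250.0])] [(0.74, [409.3, 243.3, 57.8, 28.8])]
scene tray [(0.74, [265.1, 216.9])] [(0.78, [249.9, 198.4, 51.4, 31.8]), (0.31, [292.3, 209.7, 78.5, 41.5])]
scene relay_module [(0.69, [407.6, 243.1])] [(0.73, [398.3, 229.9, 19.5, 18.4])]
```

View pics/c1.png

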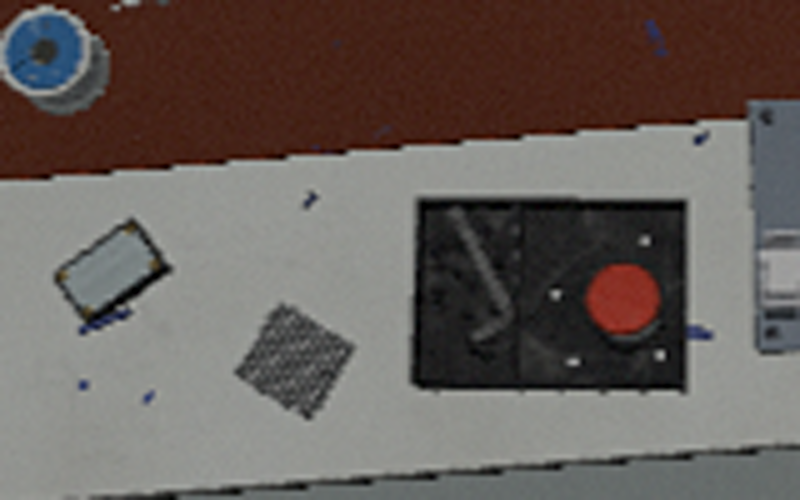

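View pics/c2.png

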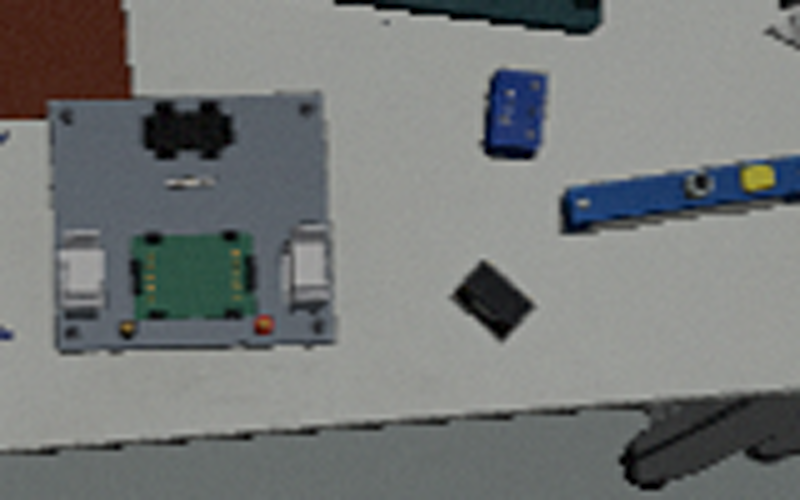

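View pics/c3.png

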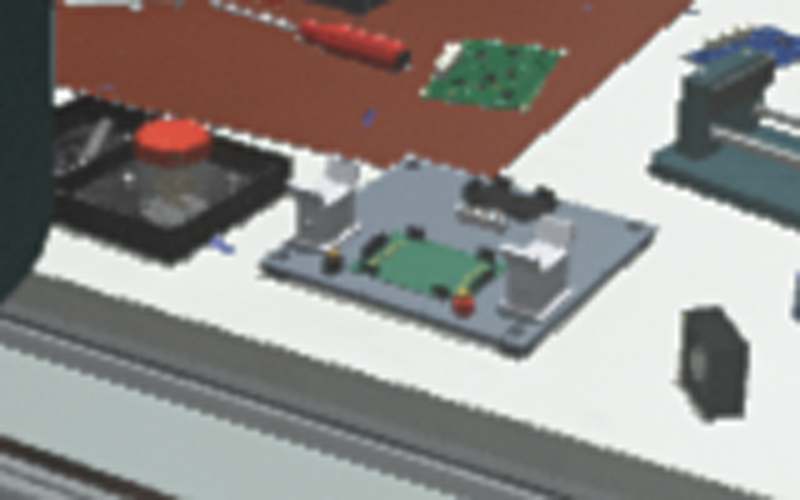

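```bash
cat > h.py <<'E'
import numpy as np, cv2
from bench import monitor, imaging, bot
from scipy.spatial.transform import Rotation as Ro
def cam(n):
    m=imaging.camera_model(n); return m['camera_matrix'],m['R'],m['t']
def px2w(n,p,z):
    K,R,t=cam(n); p=np.atleast_2d(p).astype(float)
    d=(np.linalg.inv(K)@np.c_[p,np.ones(len(p))].T).T@R   # R^T d
    c=-R.T@t; s=(z-c[2])/d[:,2]; return c+d*s[:,None]
def w2px(n,X):
    K,R,t=cam(n); q=(K@(R@np.atleast_2d(X).T+t[:,None])).T; return q[:,:2]/q[:,2:]
def rect(n,im,z,cx,cy,w=0.1,res=0.0005):
    """rows: -x world (up = +x), cols: -y (left=+y)"""
    K,R,t=cam(n); N=int(2*w/res)
    # X = cx+w-res*r ; Y= cy+w-res*c
    A=np.array([[0,-res,cx+w],[-res,0,cy+w],[0,0,z],[0,0,1]])
    H=K@np.c_[R,t]@A
    return cv2.warpPerspective(im,H,(N,N),flags=cv2.INTER_CUBIC|cv2.WARP_INVERSE_MAP)
def r2w(p,cx,cy,w=0.1,res=0.0005):
    p=np.atleast_2d(p); return np.c_[cx+w-res*p[:,1],cy+w-res*p[:,0]]
E
python3 - <<'E'
from h import *
im=cv2.imread("pics/top0.png"); d=np.load("pics/top0d.npy")
marks=dict(rig=([347.6,227.7],.01),brick=([191.4,225.8],.013),sink=([230,243.7],.023),fan=([409.1,230.5],.04),bridge=([449,208],.032),relay=([411.6,192.7],.03),tray=([277.7,230],.022))
K,R,t=cam("top")
for k,(p,z) in marks.items():
    W=px2w("top",p,z)[0]; u,v=map(int,p); dd=np.median(d[v-1:v+2,u-1:u+2])
    X=R.T@(np.linalg.inv(K)@np.array([p[0],p[1],1])*dd-t)
    print(k,W.round(4),X.round(4))
    if k in("brick","sink","fan","bridge","rig"):
        w=.06 if k!='rig' and k!='bridge' else .11
        r=rect("top",im,z,W[0],W[1],w,w/300); cv2.imwrite(f"pics/r_{k}.png",r)
E
cd pics; python3 -c "
import cv2,numpy as np
a=[cv2.imread(f'r_{k}.png') for k in('brick','sink','fan','bridge')]
a=[cv2.resize(x,(300,300)) for x in a]
cv2.imwrite('rr.png',np.vstack([np.hstack(a[:2]),np.hstack(a[2:])]))"
```

```text
rig [ 0.4574 -0.0558  0.01  ] [ 0.457  -0.0557  0.0122]
brick [0.4977 0.4033 0.013 ] [0.4975 0.4031 0.0139]
sink [0.4342 0.2896 0.023 ] [0.4347 0.2902 0.0198]
fan [ 0.4304 -0.2303  0.04  ] [ 0.4302 -0.23    0.0414]
bridge [ 0.4892 -0.3554  0.032 ] [ 0.4866 -0.3522  0.0446]
relay [ 0.5439 -0.252   0.03  ] [ 0.5449 -0.2528  0.0258]
tray [0.4641 0.1492 0.022 ] [0.4672 0.1506 0.0051]
```

View pics/rr.png

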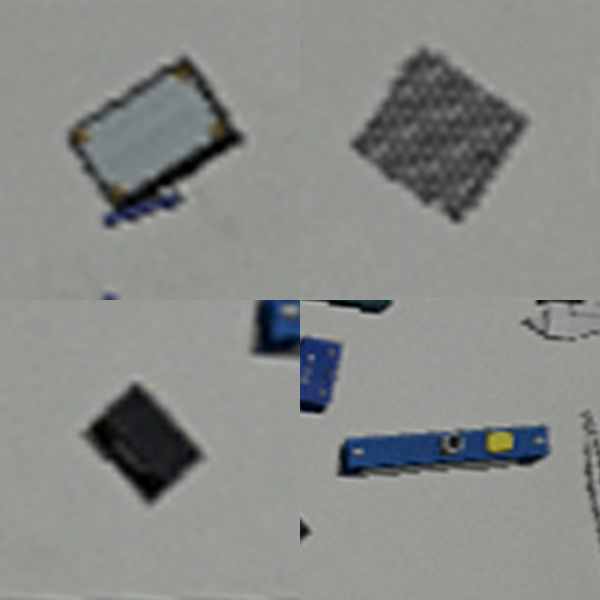

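View pics/r_rig.png

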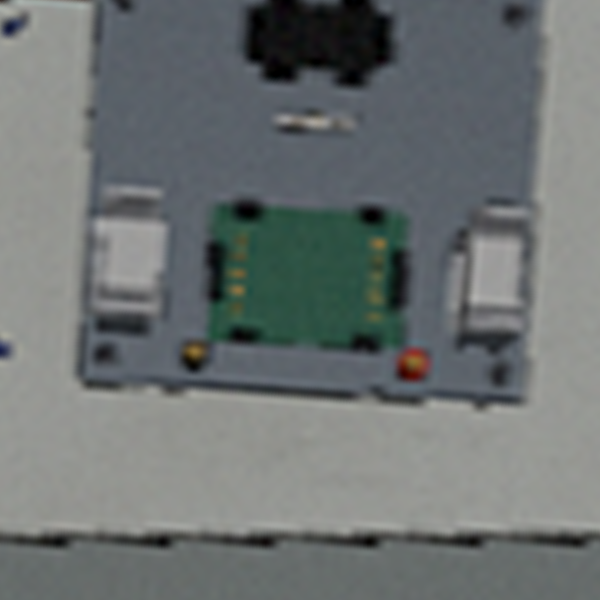

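```bash
cat > fit.py <<'E'
from h import *
from scipy.optimize import minimize
from scipy.ndimage import map_coordinates
def hull_segs(n,X):
    q=w2px(n,X).astype(np.float32); h=cv2.convexHull(q)[:,0]; return [(h[i],h[(i+1)%len(h)]) for i in range(len(h))]
def grads(im,sig):
    g=cv2.GaussianBlur(im.astype(np.float32),(0,0),sig); return [cv2.Sobel(g,cv2.CV_32F,1,0),cv2.Sobel(g,cv2.CV_32F,0,1)]
def score(G,segs):
    s=0;L=0
    for a,b in segs:
        l=np.linalg.norm(b-a); 
        if l<1: continue
        k=int(max(8,l*3)); tt=np.linspace(.04,.96,k)[:,None]; p=a+(b-a)*tt; nn=np.array([-(b-a)[1],(b-a)[0]])/l
        m=0
        for c in range(3):
            gx=map_coordinates(G[0][:,:,c],[p[:,1],p[:,0]],order=1);gy=map_coordinates(G[1][:,:,c],[p[:,1],p[:,0]],order=1)
            m=m+(gx*nn[0]+gy*nn[1])**2
        s+=np.sqrt(m).sum()*l/k; L+=l
    return s/L
def box(sx,sy,z0,z1):
    return np.array([[a*sx/2,b*sy/2,z] for a in(-1,1) for b in(-1,1) for z in(z0,z1)])
def place(P,x,y,a):
    c,s=np.cos(a),np.sin(a); return np.c_[x+c*P[:,0]-s*P[:,1],y+s*P[:,0]+c*P[:,1],P[:,2]]
def fit(views,segf,x0,y0,a0):
    """views: list (name,im). segf(n,x,y,a)->segs"""
    best=np.array([x0,y0,a0])
    for sig in (2.0,1.2,0.7):
        Gs=[(n,grads(im,sig)) for n,im in views]
        f=lambda v:-sum(score(G,segf(n,*v)) for n,G in Gs)
        st=[.004,.004,.1] if sig>1.5 else [.0015,.0015,.03]
        S=np.array([best]+[best+np.eye(3)[i]*st[i] for i in range(3)])
        r=minimize(f,best,method="Nelder-Mead",options=dict(initial_simplex=S,xatol=1e-5,fatol=1e-3)); best=r.x
    return best,-r.fun
def boxseg(*d):
    B=box(*d); return lambda n,x,y,a:hull_segs(n,place(B,x,y,a))
def polyseg(*polys):
    def f(n,x,y,a):
        o=[]
        for P in polys:
            q=w2px(n,place(np.array(P,float),x,y,a)); o+=[(q[i],q[i+1]) for i in range(len(q)-1)]
        return o
    return f
def rectpoly(x0,x1,y0,y1,z): return [[x0,y0,z],[x1,y0,z],[x1,y1,z],[x0,y1,z],[x0,y0,z]]
E
cat > run1.py <<'E'
from fit import *
t=cv2.imread("pics/top0.png"); s=cv2.imread("pics/scene0.png")
r=np.radians
def multi(name,views,sf,x,y,angs):
    rs=[fit(views,sf,x,y,r(a)) for a in angs]
    b=max(rs,key=lambda q:q[1]); print(name,[n for n,_ in views],b[0][:2].round(4),np.degrees(b[0][2]).round(2),round(b[1],1)); return b
T=[("top",t)];S=[("scene",s)]
multi("brick",T,boxseg(.037,.058,0,.013),.4977,.4033,[-60,30,20,40])
multi("brickplate-top",T,polyseg(rectpoly(-.0185,.0185,-.029,.029,.013)),.4977,.4033,[20,30,40])
multi("sink",T,boxseg(.05,.05,0,.023),.4342,.2896,[-60,-30,30,45])
for V in(T,S,T+S): multi("fan",V,boxseg(.02,.04,0,.04),.4304,-.2303,[40,50,-40,-50,130])
plate=polyseg([[-.042,-.082,.01],[-.042,.082,.01],[.11,.082,.01]],[[-.042,-.082,.01],[.11,-.082,.01]])
for V in(T,S,T+S): multi("rig",V,plate,.47,-.0558,[0,-2,2])
beam=boxseg(.022,.148,.022,.032)
for V in(T,S,T+S): multi("bridge",V,beam,.489,-.3554,[-5,5,0])
for V in(T,S,T+S): multi("relay",V,boxseg(.032,.048,0,.03),.544,-.252,[-5,5,0])
E
python3 run1.py
```

```text
brick ['top'] [0.5044 0.4036] 32.99 377.1
brickplate-top ['top'] [0.5004 0.4001] 35.58 335.4Traceback (most recent call last):
  File "run1.py", line 10, in <module>
    multi("sink",T,boxseg(.05,.05,0,.023),.4342,.2896,[-60,-30,30,45])
    ~~~~~^^^^^^^^^^^^^^^^^^^^^^^^^^^^^^^^^^^^^^^^^^^^^^^^^^^^^^^^^^^^^
  File "run1.py", line 5, in multi
    rs=[fit(views,sf,x,y,r(a)) for a in angs]
        ~~~^^^^^^^^^^^^^^^^^^^
  File "fit.py", line 32, in fit
    r=minimize(f,best,method="Nelder-Mead",options=dict(initial_simplex=S,xatol=1e-5,fatol=1e-3)); best=r.x
    res = _minimize_neldermead(fun, x0, args, callback, bounds=bounds,
                               **options)
    fxcc = func(xcc)
    fx = function(np.copy(x), *(wrapper_args + args))
  File "fit.py", line 29, in <lambda>
    f=lambda v:-sum(score(G,segf(n,*v)) for n,G in Gs)
                ~~~^^^^^^^^^^^^^^^^^^^^^^^^^^^^^^^^^^^
  File "fit.py", line 29, in <genexpr>
    f=lambda v:-sum(score(G,segf(n,*v)) for n,G in Gs)
                            ~~~~^^^^^^
  File "fit.py", line 35, in <lambda>
    B=box(*d); return lambda n,x,y,a:hull_segs(n,place(B,x,y,a))
                                     ~~~~~~~~~^^^^^^^^^^^^^^^^^^
  File "fit.py", line 5, in hull_segs
    q=w2px(n,X).astype(np.float32); h=cv2.convexHull(q)[:,0]; return [(h[i],h[(i+1)%len(h)]) for i in range(len(h))]
      ~~~~^^^^^
  File "h.py", line 11, in w2px
    K,R,t=cam(n); q=(K@(R@np.atleast_2d(X).T+t[:,None])).T; return q[:,:2]/q[:,2:]
          ~~~^^^
  File "h.py", line 5, in cam
    m=imaging.camera_model(n); return m['camera_matrix'],m['R'],m['t']
ValueError: time passes only in moves, steps and waits
```

```bash
python3 - <<'E'
from bench import imaging
import pickle; pickle.dump({n:imaging.camera_model(n) for n in("top","scene")},open("cam.pkl","wb"))
s=open("h.py").read().replace("m=imaging.camera_model(n);","m=CM[n];").replace("def cam(n)","import pickle; CM=pickle.load(open('cam.pkl','rb'))\ndef cam(n)",1)
open("h.py","w").write(s)
E
python3 run1.py
```

```text
brick ['top'] [0.5044 0.4036] 32.99 377.1
brickplate-top ['top'] [0.5004 0.4001] 35.58 335.4
sink ['top'] [0.4418 0.2957] -34.17 370.6
fan ['top'] [ 0.4362 -0.2309] -47.06 618.1
fan ['scene'] [ 0.4326 -0.2316] -50.25 777.8
fan ['top', 'scene'] [ 0.4352 -0.2308] 130.42 1348.8
rig ['top'] [ 0.4634 -0.0578] -2.56 284.6
rig ['scene'] [ 0.4495 -0.0638] -2.56 521.4
rig ['top', 'scene'] [ 0.4496 -0.0627] -2.13 569.1
bridge ['top'] [ 0.4892 -0.3508] 3.27 401.4
bridge ['scene'] [ 0.4902 -0.3658] 3.82 485.2
bridge ['top', 'scene'] [ 0.4893 -0.3512] 3.63 871.6
relay ['top'] [ 0.5479 -0.2572] 77.71 524.4
relay ['scene'] [ 0.5451 -0.2581] 14.96 387.1
relay ['top', 'scene'] [ 0.5461 -0.2572] 17.72 548.9
```

```bash
cat > ov.py <<'E'
from fit import *
def overlay(imf,n,items,u0,v0,w,h,f,out):
    im=cv2.imread(imf); c=cv2.resize(im[v0:v0+h,u0:u0+w],None,fx=f,fy=f,interpolation=cv2.INTER_CUBIC)
    c=cv2.convertScaleAbs(c,alpha=1.6)
    for k,(sf,x,y,a) in enumerate(items):
        col=[(0,255,0),(0,0,255),(255,0,255),(0,255,255)][k%4]
        for p,q in sf(n,x,y,np.radians(a)):
            P=[(int(round(((e[0]-u0)+.5)*f*8)),int(round(((e[1]-v0)+.5)*f*8))) for e in(p,q)]
            cv2.line(c,P[0],P[1],col,1,cv2.LINE_AA,3)
    cv2.imwrite(out,c)
E
python3 - <<'E'
from ov import *
B=boxseg(.037,.058,0,.013);Sk=boxseg(.05,.05,0,.023);F=boxseg(.02,.04,0,.04);Be=boxseg(.022,.148,.022,.032);Re=boxseg(.032,.048,0,.03)
P=polyseg(rectpoly(-.042,.11,-.082,.082,.01))
overlay("pics/top0.png","top",[(B,.5044,.4036,33),(Sk,.4418,.2957,-34.2)],170,195,80,60,10,"pics/o1.png")
overlay("pics/top0.png","top",[(F,.4362,-.2309,-47),(P,.4634,-.0578,-2.56),(Be,.4892,-.3508,3.3),(Re,.546,-.2572,17)],315,175,160,75,5,"pics/o2.png")
overlay("pics/scene0.png","scene",[(F,.4326,-.2316,-50),(P,.4634,-.0578,-2.56),(Be,.4902,-.3512,3.8),(Re,.546,-.2572,17)],290,195,200,90,4,"pics/o3.png")
E
```

```text
(no output)
```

View pics/o1.png

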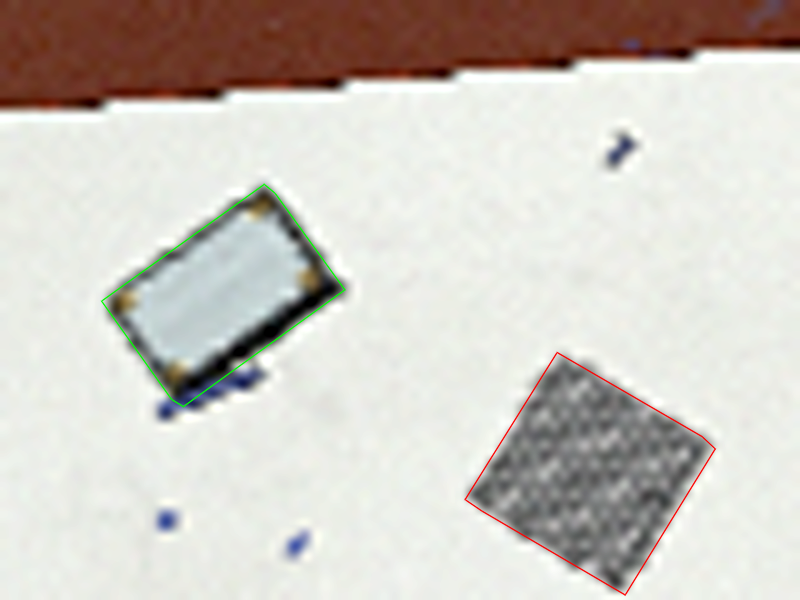

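View pics/o2.png

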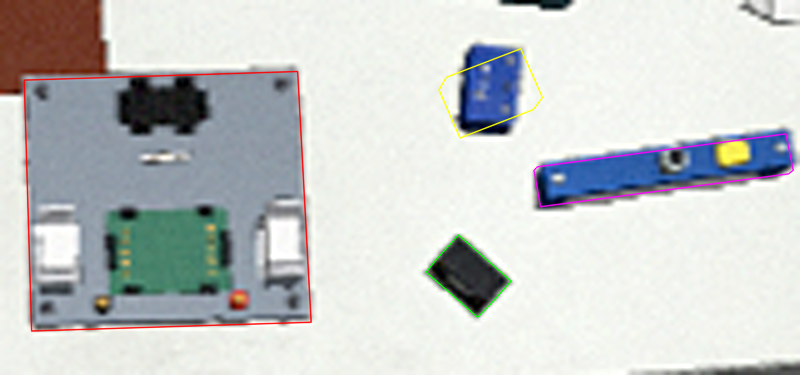

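View pics/o3.png

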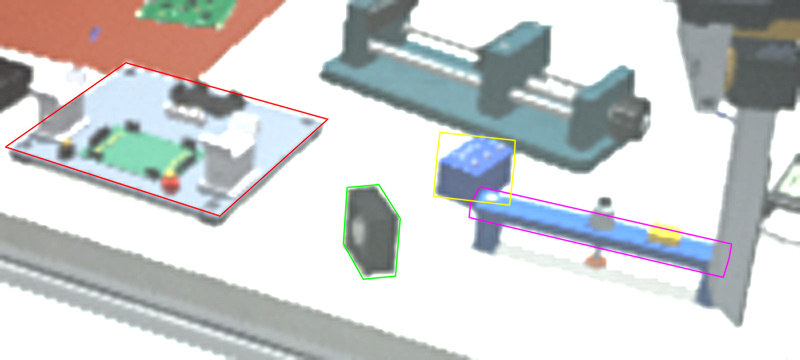

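```bash
cat > mfit.py <<'E'
from ov import *
F=8
def mfit(n,im,maskf,B,x,y,a,u0,v0,w,h,st=(.004,.004,.1)):
    c=cv2.resize(im[v0:v0+h,u0:u0+w],None,fx=F,fy=F,interpolation=cv2.INTER_CUBIC)
    m=maskf(c).astype(np.uint8)*255
    m=cv2.morphologyEx(m,cv2.MORPH_OPEN,np.ones((21,21)))
    cs,_=cv2.findContours(m,cv2.RETR_EXTERNAL,cv2.CHAIN_APPROX_NONE)
    k=max(cs,key=cv2.contourArea); M=np.zeros_like(m); cv2.drawContours(M,[k],-1,1,-1)
    def f(v):
        q=w2px(n,place(B,*v)); q=(q-[u0,v0]+.5)*F-.5
        hh=cv2.convexHull(q.astype(np.float32))
        P=np.zeros_like(m); cv2.fillPoly(P,[np.round(hh*16).astype(np.int32)],1,cv2.LINE_8,4)
        return (P!=M).sum()/M.sum()
    b=np.array([x,y,np.radians(a)])
    for s in(1,.3,.3):
        S=np.array([b]+[b+np.eye(3)[i]*st[i]*s for i in range(3)])
        r=minimize(f,b,method="Nelder-Mead",options=dict(initial_simplex=S,xatol=1e-5,fatol=1e-5)); b=r.x
    return b[:2].round(4),np.degrees(b[2]).round(2),round(r.fun,4)
E
cat > run2.py <<'E'
from mfit import *
t=cv2.imread("pics/top0.png"); s=cv2.imread("pics/scene0.png")
for T in(100,115,130):
    dark=lambda c:c.max(2)<T
    print(T)
    print("brick",mfit("top",t,dark,box(.037,.058,0,.013),.5044,.4036,33,175,205,35,40))
    print("sink",mfit("top",t,dark,box(.05,.05,0,.023),.4418,.2957,-34,212,222,35,40))
    print("fan",mfit("top",t,dark,box(.02,.04,0,.04),.4362,-.2309,-47,395,215,30,30))
    blue=lambda c:(c.max(2)<T)|(c[:,:,0].astype(int)-c[:,:,2]>40)
    print("relay",mfit("top",t,blue,box(.032,.048,0,.03),.546,-.2572,0,400,175,26,32))
    bl=lambda c:(c[:,:,0].astype(int)-c[:,:,2]>25)
    print("bridge",mfit("top",t,bl,box(.022,.148,.022,.032),.489,-.35,3.3,415,192,66,30))
    print("fan S",mfit("scene",s,dark,box(.02,.04,0,.04),.4362,-.2309,-47,368,232,30,40))
E
python3 run2.py
python3 - <<'E'
from h import *
t=cv2.imread("pics/top0.png")
for u,v in((300,200),(335,225),(325,215),(340,210),(370,215)): print(t[v,u])
E
```

```text
100
brick (array([0.4952, 0.406 ]), np.float64(45.0), np.float64(9.4331))
sink (array([0.4423, 0.2966]), np.float64(-37.84), np.float64(0.3389))
fan (array([ 0.4362, -0.2311]), np.float64(-47.9), np.float64(0.0606))
relay (array([ 0.5471, -0.256 ]), np.float64(73.24), np.float64(0.1839))
bridge (array([ 0.4917, -0.3495]), np.float64(3.34), np.float64(1.3951))
fan S (array([ 0.4359, -0.2309]), np.float64(-55.7), np.float64(0.2679))
115
brick (array([0.4938, 0.4059]), np.float64(49.18), np.float64(7.8993))
sink (array([0.4419, 0.2954]), np.float64(-32.75), np.float64(0.1293))
fan (array([ 0.4361, -0.2308]), np.float64(-45.63), np.float64(0.0724))
relay (array([ 0.5475, -0.2564]), np.float64(77.39), np.float64(0.0912))
bridge (array([ 0.4917, -0.3495]), np.float64(3.34), np.float64(1.3951))
fan S (array([ 0.4349, -0.231 ]), np.float64(-54.06), np.float64(0.1569))
130
brick (array([0.4927, 0.4071]), np.float64(48.1), np.float64(3.743))
sink (array([0.4419, 0.2954]), np.float64(-32.81), np.float64(0.0505))
fan (array([ 0.4359, -0.2307]), np.float64(-42.78), np.float64(0.105))
relay (array([ 0.5475, -0.2571]), np.float64(79.05), np.float64(0.0527))
bridge (array([ 0.4917, -0.3495]), np.float64(3.34), np.float64(1.3951))
fan S (array([ 0.4342, -0.2311]), np.float64(-52.74), np.float64(0.0918))
[146 150 150]
[98 92 86]
[104  96  90]
[106 100  91]
[125 122 124]
```

```bash
python3 - <<'E'
s=open('mfit.py').read()
s=s.replace("    m=cv2.morph","    cs,_=cv2.findContours(m,cv2.RETR_EXTERNAL,cv2.CHAIN_APPROX_NONE); cv2.drawContours(m,[max(cs,key=cv2.contourArea)],-1,255,-1)\n    m=cv2.morph")
s=s.replace("[max(cs,key=cv2.contourArea)]","cs")
open('mfit.py','w').write(s)
s=open('run2.py').read().replace("c[:,:,2]>25)","c[:,:,2]>25)|(c.max(2)<T-20)")
s+='''
def rigm(c):
    b,g,r=[c[:,:,i].astype(int) for i in range(3)]
    return ((b-r>6)&(c.max(2)<135))|(c.max(2)<75)&(b>r-8)
print("rig",mfit("top",t,rigm,np.array([[a,b,z] for a in(-.042,.11) for b in(-.082,.082) for z in(0,.01)]),.4634,-.0578,-2.5,312,182,74,64))
'''
open('run2.py','w').write(s)
E
python3 run2.py
```

```text
100
brick (array([0.5042, 0.4035]), np.float64(32.79), np.float64(0.0618))
sink (array([0.4419, 0.2961]), np.float64(-35.01), np.float64(0.1162))
fan (array([ 0.4362, -0.2311]), np.float64(-47.9), np.float64(0.0606))
relay (array([ 0.5473, -0.2564]), np.float64(74.24), np.float64(0.1276))
bridge (array([ 0.4904, -0.347 ]), np.float64(3.91), np.float64(0.4304))
fan S (array([ 0.4362, -0.2305]), np.float64(-54.95), np.float64(0.147))
115
brick (array([0.5041, 0.4033]), np.float64(33.78), np.float64(0.091))
sink (array([0.442 , 0.2957]), np.float64(-33.48), np.float64(0.0683))
fan (array([ 0.4361, -0.2308]), np.float64(-45.63), np.float64(0.0724))
relay (array([ 0.5475, -0.2564]), np.float64(77.39), np.float64(0.0912))
bridge (array([ 0.4889, -0.3511]), np.float64(3.74), np.float64(0.211))
fan S (array([ 0.4352, -0.2308]), np.float64(-54.07), np.float64(0.1138))
130
brick (array([0.5041, 0.4038]), np.float64(31.71), np.float64(0.1161))
sink (array([0.4419, 0.2954]), np.float64(-32.81), np.float64(0.0505))
fan (array([ 0.4359, -0.2307]), np.float64(-42.78), np.float64(0.105))
relay (array([ 0.5475, -0.2571]), np.float64(79.05), np.float64(0.0527))
bridge (array([ 0.4887, -0.3511]), np.float64(4.81), np.float64(0.1596))
fan S (array([ 0.4342, -0.2311]), np.float64(-52.74), np.float64(0.0918))
rig (array([ 0.4656, -0.0573]), np.float64(-2.62), np.float64(0.1479))
```

```bash
cat > rigov.py <<'E'
from ov import *
PL=polyseg(rectpoly(-.042,.11,-.082,.082,.01),rectpoly(-.042,.11,-.082,.082,0))
NE=polyseg(rectpoly(-.0185,.0185,-.029,.029,.01),rectpoly(.078,.098,-.02,.02,.01))
FK=polyseg(*[rectpoly(-.0125,.0125,s*.066-.01,s*.066+.01,.037) for s in(1,-1)])
TE=polyseg(*[[[x-.004,y,z],[x+.004,y,z],[x,y,z],[x,y-.004,z],[x,y+.004,z]] for x,y,z in((-.031,.04,.023),(-.031,-.04,.023),(.056,0,.02))])
E
python3 - <<'E'
from rigov import *
for i,(x,y,a) in enumerate([(.4634,-.0578,-2.56)]):
    overlay("pics/top0.png","top",[(PL,x,y,a),(NE,x,y,a),(FK,x,y,a),(TE,x,y,a)],314,182,70,60,10,f"pics/ro{i}.png")
    overlay("pics/scene0.png","scene",[(PL,x,y,a),(NE,x,y,a),(FK,x,y,a),(TE,x,y,a)],285,200,95,60,8,f"pics/rs{i}.png")
im=cv2.imread("pics/top0.png")
s=cv2.resize(im[225:262,212:248],None,fx=16,fy=16,interpolation=cv2.INTER_CUBIC); cv2.imwrite("pics/sk.png",cv2.convertScaleAbs(s,alpha=1.8))
E
```

```text
(no output)
```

View pics/ro0.png

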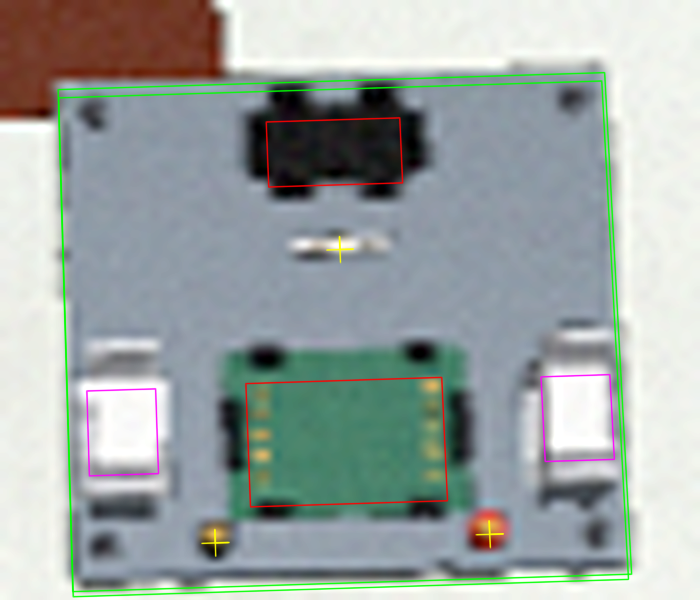

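View pics/rs0.png

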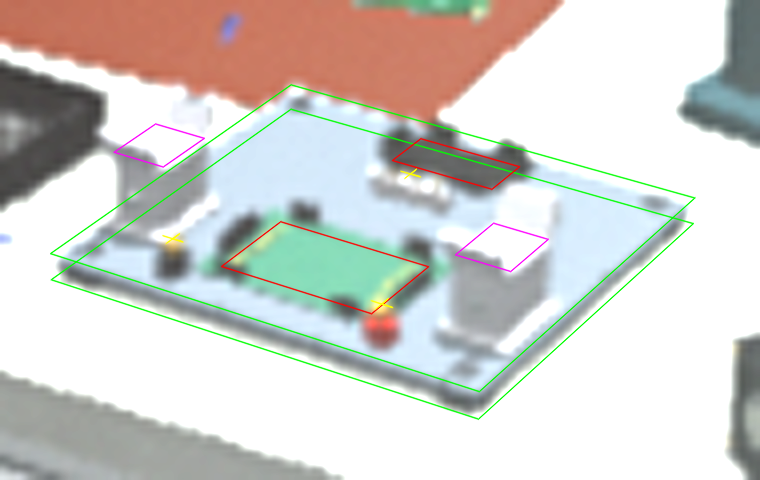

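View pics/sk.png

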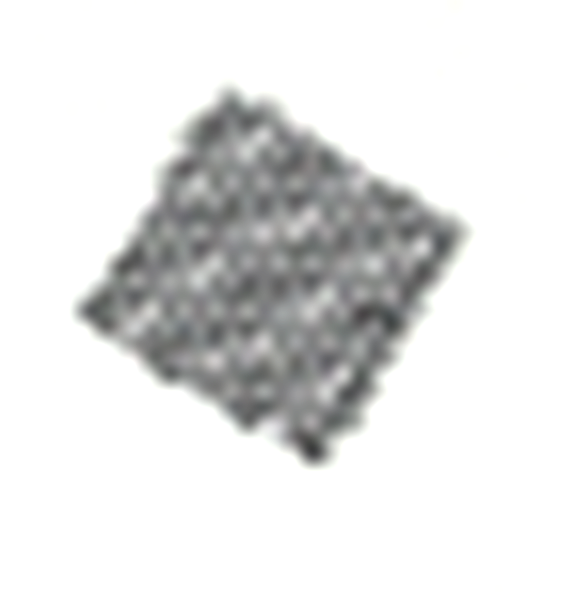

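```bash
cat > go.py <<'E'
import sys
from h import *
def plan(x,y,z,phi):
    s=monitor.sense(); q=s['orientation']; R=Ro.from_quat([q[1],q[2],q[3],q[0]]); p=s['ee_pos']
    f=np.radians(phi); cx,sx=np.cos(f),np.sin(f)
    Rt=Ro.from_matrix(np.array([[cx,sx,0],[sx,-cx,0],[0,0,-1.]]))
    d=R.inv().apply(np.array([x,y,z])-p)*100; r=np.degrees((R.inv()*Rt).as_rotvec())
    X=R.as_matrix()[:,0]
    print("t",round(s['time_s'],2),"p",p.round(4),"phi",np.degrees(np.arctan2(X[1],X[0])).round(2),"F",s['wrist_force'].round(1),"grip",round(s['grip_width']*94,1))
    print("delta_cm",d.round(2),"dr",r.round(1))
if __name__=="__main__": plan(*map(float,sys.argv[1:5]))
E
python3 go.py .504 .4035 .15 123
```

```text
t 1.9 p [ 0.1766 -0.5209  0.2055] phi 18.72 F [ 0.5 -0.6  0.1] grip 94.0
delta_cm [ 60.69 -77.04   5.54] dr [   0.     0.  -104.3]
```

Emit:
send_rows --deltas '[{"delta_pos": [2.5,-3.2,0],"dr": [0,0,-5]},{"delta_pos": [5,-6.4,0],"dr": [0,0,-10]},{"delta_pos": [7.5,-9.6,0],"dr": [0,0,-15]},{"delta_pos": [10,-12.8,0],"dr": [0,0,-20]},{"delta_pos": [12.5,-16,0],"dr": [0,0,-25]},{"delta_pos": [15,-19.2,0],"dr": [0,0,-30]},{"delta_pos": [17.5,-22.4,0],"dr": [0,0,-35]},{"delta_pos": [20,-25.6,0],"dr": [0,0,-40]},{"delta_pos": [22.5,-28.8,0],"dr": [0,0,-45]},{"delta_pos": [25,-32,0],"dr": [0,0,-50]}]' --jaw 7

```text
time_s: 2.73
ee_pos: [0.3107, -0.1358, 0.2058]
orientation: [0.001, 0.825, 0.566, 0.0]
wrist_force: [1.5, 0.2, -0.5]
grip_width: 0.742
```

```bash
python3 go.py .504 .4035 .15 123
```

```text
t 2.73 p [ 0.3107 -0.1358  0.2058] phi 68.91 F [ 1.5  0.2 -0.5] grip 69.7
delta_cm [57.28 -1.38  5.56] dr [  0.1   0.1 -54.1]
```

Emit:
send_rows --deltas '[{"delta_pos": [57.3,-1.4,0],"dr": [0,0,-54]},{"delta_pos": [57.3,-1.4,0],"dr": [0,0,-54]},{"delta_pos": [57.3,-1.4,0],"dr": [0,0,-54]},{"delta_pos": [57.3,-1.4,0],"dr": [0,0,-54]},{"delta_pos": [57.3,-1.4,0],"dr": [0,0,-54]},{"delta_pos": [57.3,-1.4,0],"dr": [0,0,-54]},{"delta_pos": [57.3,-1.4,0],"dr": [0,0,-54]},{"delta_pos": [57.3,-1.4,0],"dr": [0,0,-54]},{"delta_pos": [57.3,-1.4,0],"dr": [0,0,-54]},{"delta_pos": [57.3,-1.4,0],"dr": [0,0,-54]}]'

```text
time_s: 3.57
ee_pos: [0.4508, 0.2572, 0.2057]
orientation: [0.001, 0.477, 0.879, 0.0]
wrist_force: [1.4, -0.0, 0.9]
grip_width: 0.745
```

```bash
python3 go.py .504 .4035 .10 123
```

```text
t 3.57 p [0.4508 0.2572 0.2057] phi 122.97 F [ 1.4 -0.   0.9] grip 70.1
delta_cm [ 9.4  12.41 10.57] dr [ 0.1  0.1 -0. ]
```

Emit:
send_rows --deltas '[{"delta_pos": [9.4,12.4,8]},{"delta_pos": [9.4,12.4,10.6]},{"delta_pos": [9.4,12.4,10.6]},{"delta_pos": [9.4,12.4,10.6]},{"delta_pos": [9.4,12.4,10.6]},{"delta_pos": [9.4,12.4,10.6]},{"delta_pos": [9.4,12.4,10.6]},{"delta_pos": [9.4,12.4,10.6]},{"delta_pos": [9.4,12.4,10.6]},{"delta_pos": [9.4,12.4,10.6]}]'

```text
$.deltas[0]: bad value
```

```bash
cat > snap.py <<'E'
import sys
from h import *
tag=sys.argv[1]
for n in sys.argv[2:]:
    im,d=imaging.grab_frame(n); cv2.imwrite(f"pics/{n}{tag}.png",im[:,:,::-1]); np.save(f"pics/{n}{tag}d.npy",d)
E
python3 snap.py 1 top scene; python3 go.py .504 .4035 .003 123
python3 - <<'E'
import cv2
im=cv2.imread("pics/top1.png"); a=cv2.resize(im[190:260,160:260],None,fx=4,fy=4,interpolation=cv2.INTER_CUBIC)
im=cv2.imread("pics/scene1.png"); cv2.imwrite("pics/v1.png",a)
cv2.imwrite("pics/v1s.png",cv2.resize(im[130:260,130:330],None,fx=4,fy=4,interpolation=cv2.INTER_CUBIC))
E
```

```text
t 3.67 p [0.451  0.2595 0.2036] phi 123.26 F [-0.3  0.2  0. ] grip 69.5
delta_cm [ 9.13 12.35 20.05] dr [-0.1 -0.   0.3]
```

View pics/v1.png

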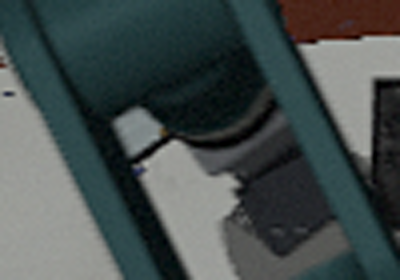

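View pics/v1s.png

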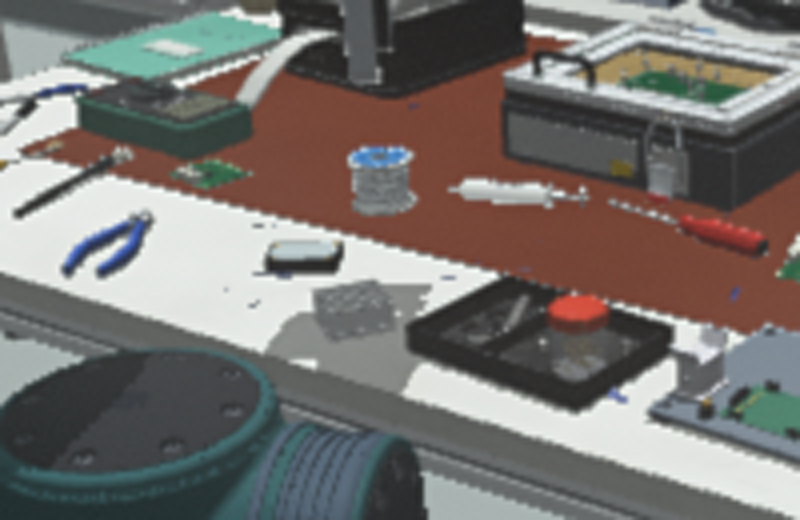

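Run:
```python
from ov import *
B=boxseg(.037,.058,0,.013);Sk=boxseg(.05,.05,0,.023)
overlay("pics/scene1.png","scene",[],190,180,60,40,13,"pics/v1z.png")
overlay("pics/scene1.png","scene",[(B,.5042,.4035,33),(Sk,.442,.2956,-34)],190,180,60,40,13,"pics/v1zo.png")
```

```text
(no output)
```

View pics/v1z.png

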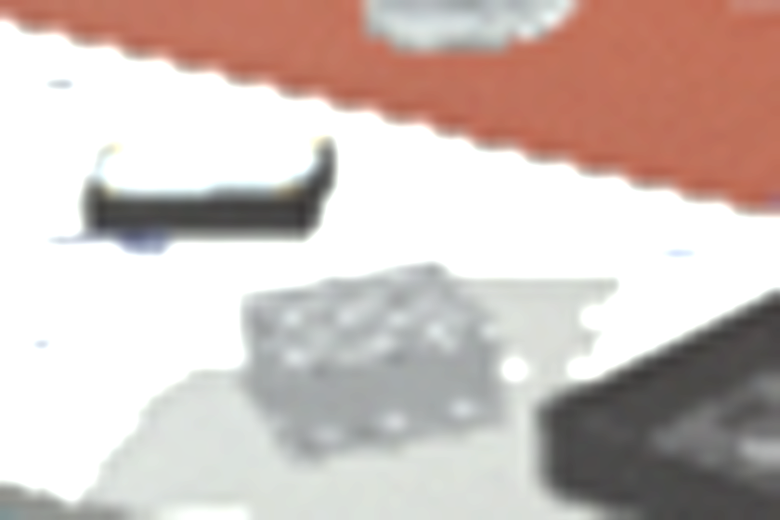

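View pics/v1zo.png

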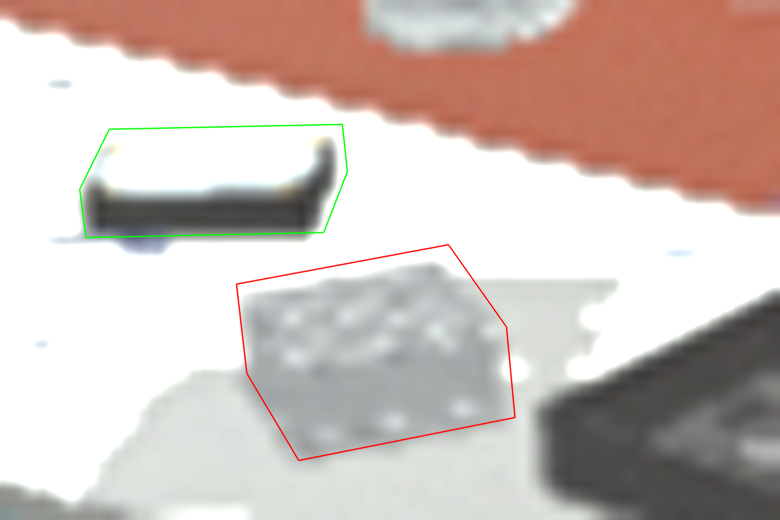

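```bash
cat > fin.py <<'E'
from h import *
def an(n,f,zt=.023,x0=.442,y0=.2956,a=-34):
    im=cv2.imread(f).astype(float).mean(2); a=np.radians(a)
    c=w2px(n,[[x0,y0,zt]])[0].astype(int)
    uu,vv=np.meshgrid(np.arange(c[0]-20,c[0]+21),np.arange(c[1]-20,c[1]+21))
    P=px2w(n,np.c_[uu.ravel(),vv.ravel()],zt); dx,dy=P[:,0]-x0,P[:,1]-y0
    U=np.cos(a)*dx+np.sin(a)*dy; W=-np.sin(a)*dx+np.cos(a)*dy
    k=(abs(U)<.021)&(abs(W)<.021); I=im[vv.ravel(),uu.ravel()][k]; U,W=U[k],W[k]
    A=np.c_[np.ones_like(U),U,W]; I=I-A@np.linalg.lstsq(A,I,rcond=None)[0]; print(n,len(I),I.std())
    fr=np.arange(-450,451,5.)
    best=[]
    G=np.array([[abs((I*np.exp(-2j*np.pi*(fu*U+fw*W))).sum())/len(I) for fw in fr] for fu in fr])
    i0=len(fr)//2
    for nm,row in(("alongU",G[:,i0-2:i0+3].max(1)),("alongW",G[i0-2:i0+3,:].max(0))):
        r=row.copy(); r[fr<80]=0; o=np.argsort(r)[::-1][:3]; print(nm,[(fr[j],round(r[j],2)) for j in o])
    h=G.copy(); h[:,fr<0]=0
    o=np.dstack(np.unravel_index(np.argsort(h.ravel())[::-1][:12],h.shape))[0]; print([(fr[i],fr[j],round(h[i,j],2)) for i,j in o])
an("top","pics/top0.png"); an("scene","pics/scene1.png")
E
python3 fin.py
```

```text
top 204 14.65000655939927
alongU [(np.float64(295.0), np.float64(2.62)), (np.float64(290.0), np.float64(2.54)), (np.float64(300.0), np.float64(2.37))]
alongW [(np.float64(195.0), np.float64(5.65)), (np.float64(190.0), np.float64(5.4)), (np.float64(200.0), np.float64(5.1))]
[(np.float64(5.0), np.float64(195.0), np.float64(5.65)), (np.float64(110.0), np.float64(265.0), np.float64(5.65)), (np.float64(300.0), np.float64(360.0), np.float64(5.62)), (np.float64(300.0), np.float64(365.0), np.float64(5.59)), (np.float64(-185.0), np.float64(95.0), np.float64(5.59)), (np.float64(-370.0), np.float64(390.0), np.float64(5.58)), (np.float64(-290.0), np.float64(25.0), np.float64(5.57)), (np.float64(405.0), np.float64(435.0), np.float64(5.56)), (np.float64(-295.0), np.float64(25.0), np.float64(5.54)), (np.float64(-185.0), np.float64(100.0), np.float64(5.54)), (np.float64(-370.0), np.float64(385.0), np.float64(5.47)), (np.float64(0.0), np.float64(195.0), np.float64(5.46))]
scene 83 13.037174245446174
alongU [(np.float64(385.0), np.float64(4.19)), (np.float64(380.0), np.float64(4.05)), (np.float64(390.0), np.float64(4.01))]
alongW [(np.float64(195.0), np.float64(3.3)), (np.float64(200.0), np.float64(3.15)), (np.float64(190.0), np.float64(2.77))]
[(np.float64(-205.0), np.float64(365.0), np.float64(5.39)), (np.float64(190.0), np.float64(410.0), np.float64(5.33)), (np.float64(125.0), np.float64(280.0), np.float64(5.28)), (np.float64(185.0), np.float64(410.0), np.float64(5.26)), (np.float64(-200.0), np.float64(365.0), np.float64(5.2)), (np.float64(-265.0), np.float64(240.0), np.float64(5.19)), (np.float64(65.0), np.float64(155.0), np.float64(5.12)), (np.float64(130.0), np.float64(280.0), np.float64(5.07)), (np.float64(-330.0), np.float64(110.0), np.float64(5.07)), (np.float64(-265.0), np.float64(235.0), np.float64(5.07)), (np.float64(-210.0), np.float64(365.0), np.float64(5.06)), (np.float64(-205.0), np.float64(370.0), np.float64(5.06))]
```

Emit:
send_rows --deltas '[{"delta_pos": [3,4,3],"dr": [0,0,0]},{"delta_pos": [6,8,6],"dr": [0,0,0]},{"delta_pos": [9.1,12.35,10],"dr": [0,0,0]},{"delta_pos": [9.1,12.35,14],"dr": [0,0,0]},{"delta_pos": [9.1,12.35,15],"dr": [0,0,0]},{"delta_pos": [9.1,12.35,15],"dr": [0,0,0]},{"delta_pos": [9.1,12.35,15],"dr": [0,0,0]},{"delta_pos": [9.1,12.35,15],"dr": [0,0,0]},{"delta_pos": [9.1,12.35,15],"dr": [0,0,0]},{"delta_pos": [9.1,12.35,15],"dr": [0,0,0]}]'

```text
time_s: 4.5
ee_pos: [0.5057, 0.4031, 0.0569]
orientation: [0.001, 0.476, 0.88, 0.002]
wrist_force: [0.2, -0.5, -0.8]
grip_width: 0.748
```

```bash
python3 snap.py 2 scene; python3 go.py .504 .4035 .003 123
python3 - <<'E'
from ov import *
B=boxseg(.037,.058,0,.013)
overlay("pics/scene2.png","scene",[(B,.5042,.4035,33)],160,130,100,80,8,"pics/v2.png")
E
```

```text
t 4.55 p [0.5057 0.4032 0.0568] phi 123.2 F [ 1.1  0.4 -0.1] grip 69.8
delta_cm [ 0.12 -0.14  5.38] dr [ 0.2 -0.   0.2]
```

View pics/v2.png

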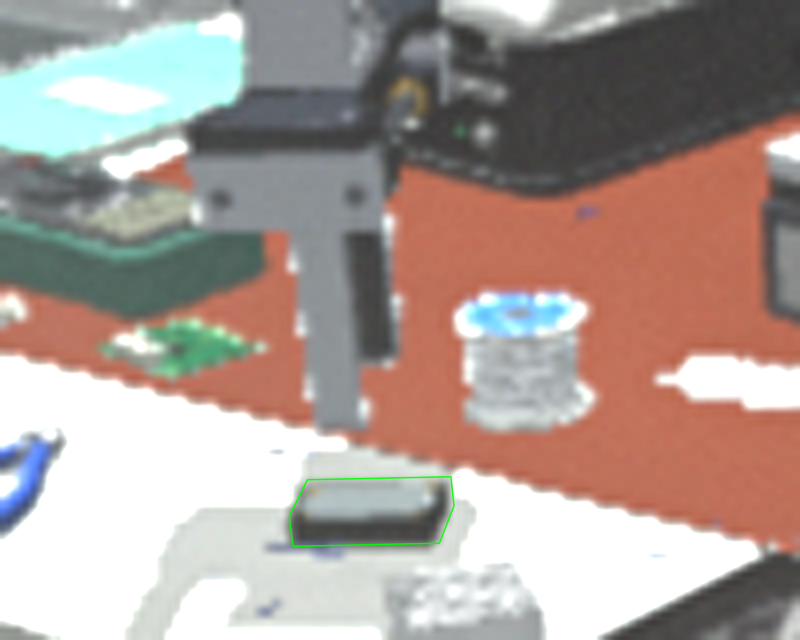

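Run:
```python
from ov import *
# finger boxes: along jaw dir r 35..47.5, width 16
def fing(z,r0=.035,r1=.0475):
    def f(n,x,y,a):
        o=[]
        for s in(1,-1):
            P=np.array([[s*r,w,zz] for r in(r0,r1) for w in(-.008,.008) for zz in(z,z+.03)]); o+=hull_segs(n,place(P,x,y,a))
        return o
    return f
B=boxseg(.037,.058,0,.013)
overlay("pics/scene2.png","scene",[(fing(.0568),.5057,.4032,33)],175,140,60,50,12,"pics/v2f.png")
```

```text
(no output)
```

View pics/v2f.png

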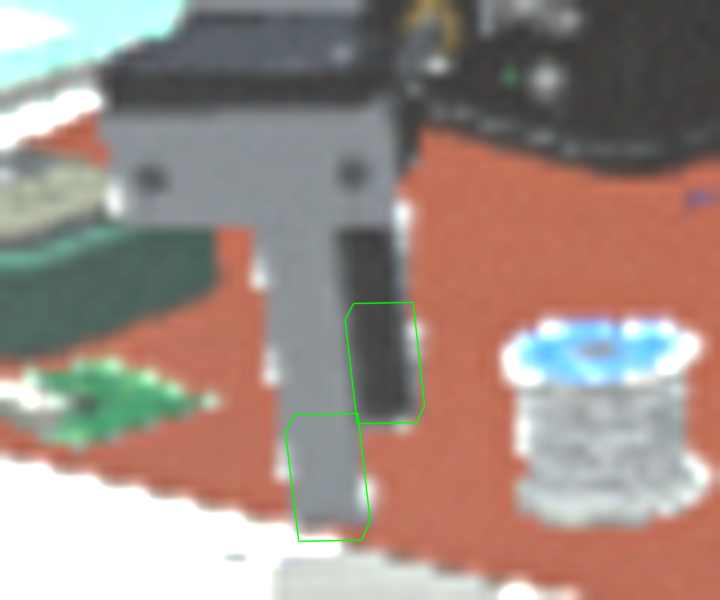

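Emit:
send_rows --deltas '[{"delta_pos": [0.1,-0.1,1.5],"dr": [0,0,0]},{"delta_pos": [0.1,-0.1,3],"dr": [0,0,0]},{"delta_pos": [0.1,-0.1,4.2],"dr": [0,0,0]},{"delta_pos": [0.1,-0.1,5],"dr": [0,0,0]},{"delta_pos": [0.1,-0.1,5.3],"dr": [0,0,0]},{"delta_pos": [0.1,-0.1,5.3],"dr": [0,0,0]},{"delta_pos": [0.1,-0.1,5.3],"dr": [0,0,0]},{"delta_pos": [0.1,-0.1,5.3],"dr": [0,0,0]},{"delta_pos": [0.1,-0.1,5.3],"dr": [0,0,0]},{"delta_pos": [0.1,-0.1,5.3],"dr": [0,0,0]}]'

```text
time_s: 5.38
ee_pos: [0.5049, 0.4039, 0.0046]
orientation: [0.001, 0.476, 0.88, 0.002]
wrist_force: [-0.1, -0.2, 0.1]
grip_width: 0.742
```

Emit:
send_rows --deltas '[{"delta_pos": [0,0,0],"dr": [0,0,0]},{"delta_pos": [0,0,0],"dr": [0,0,0]},{"delta_pos": [0,0,0],"dr": [0,0,0]},{"delta_pos": [0,0,0],"dr": [0,0,0]},{"delta_pos": [0,0,0],"dr": [0,0,0]},{"delta_pos": [0,0,0],"dr": [0,0,0]},{"delta_pos": [0,0,0],"dr": [0,0,0]},{"delta_pos": [0,0,0],"dr": [0,0,0]},{"delta_pos": [0,0,0],"dr": [0,0,0]},{"delta_pos": [0,0,0],"dr": [0,0,0]}]' --jaw 2.5

```text
time_s: 6.22
ee_pos: [0.5047, 0.4038, 0.0045]
orientation: [0.001, 0.476, 0.88, 0.002]
wrist_force: [-1.1, 0.3, 0.6]
grip_width: 0.387
```

```bash
python3 go.py .465 -.0575 .08 87.4; python3 snap.py 3 scene
python3 - <<'E'
from ov import *
overlay("pics/scene3.png","scene",[],175,140,60,50,12,"pics/v3.png")
E
```

```text
t 6.22 p [0.5047 0.4038 0.0045] phi 123.21 F [-1.1  0.3  0.6] grip 36.4
delta_cm [-36.42 -28.55  -7.7 ] dr [ 0.3 -0.1 35.8]
```

View pics/v3.png

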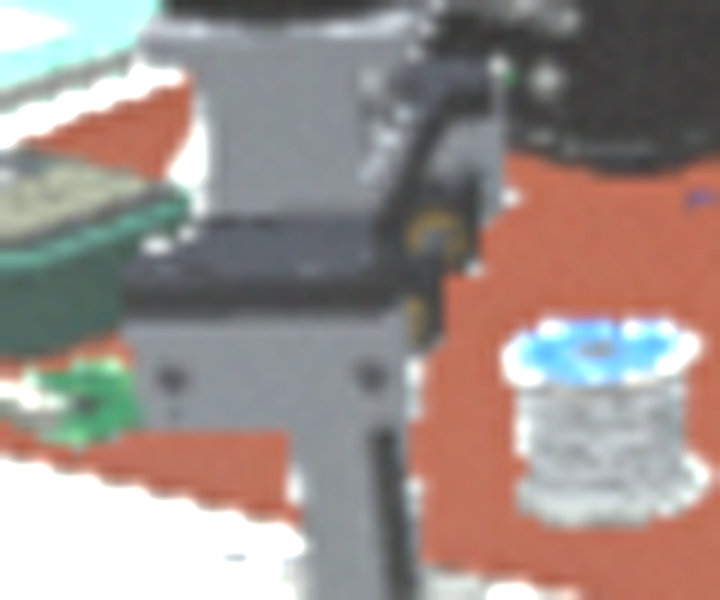

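Emit:
send_rows --deltas '[{"delta_pos": [0,0,-3],"dr": [0,0,0]},{"delta_pos": [0,0,-7],"dr": [0,0,0]},{"delta_pos": [-1,-1,-10],"dr": [0,0,3]},{"delta_pos": [-4,-3,-12],"dr": [0,0,8]},{"delta_pos": [-7,-5.5,-12],"dr": [0,0,14]},{"delta_pos": [-10,-8,-12],"dr": [0,0,20]},{"delta_pos": [-13,-10.5,-12],"dr": [0,0,26]},{"delta_pos": [-16,-13,-12],"dr": [0,0,32]},{"delta_pos": [-19,-15,-12],"dr": [0,0,35.8]},{"delta_pos": [-22,-17.5,-12],"dr": [0,0,35.8]}]'

```text
time_s: 7.1
ee_pos: [0.4783, 0.1221, 0.1236]
orientation: [0.001, 0.724, 0.69, 0.003]
wrist_force: [1.1, -0.5, 0.1]
grip_width: 0.389
```

```bash
python3 go.py .465 -.0575 .075 87.4; python3 snap.py 4 scene
python3 - <<'E'
from ov import *
print(w2px("scene",[[.4861,.13,.12]]))
E
```

```text
t 7.1 p [0.4783 0.1221 0.1236] phi 87.31 F [ 1.1 -0.5  0.1] grip 36.6
delta_cm [-18.02  -0.51   4.8 ] dr [ 0.3 -0.2 -0.1]
[[270.47571611 178.3525931 ]]
```

View pics/scene4.png

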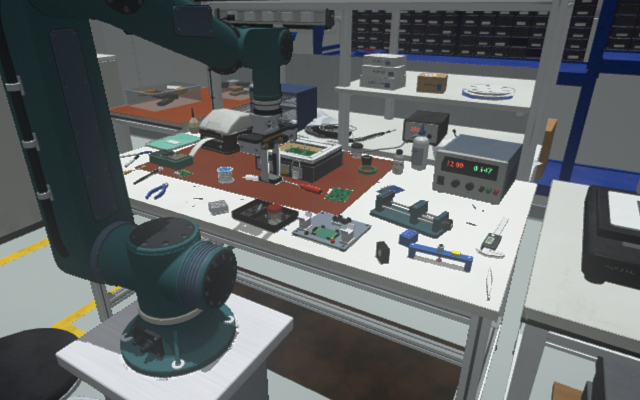

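Emit:
send_rows --deltas '[{"delta_pos": [-4,0,0],"dr": [0,0,0]},{"delta_pos": [-8,-0.3,0],"dr": [0,0,0]},{"delta_pos": [-12,-0.5,1],"dr": [0,0,0]},{"delta_pos": [-15,-0.5,3],"dr": [0,0,0]},{"delta_pos": [-17,-0.5,4.8],"dr": [0.3,0,0]},{"delta_pos": [-18,-0.5,5.5],"dr": [0.3,0,0]},{"delta_pos": [-18,-0.5,5.8],"dr": [0.3,0,0]},{"delta_pos": [-18,-0.5,5.8],"dr": [0.3,0,0]},{"delta_pos": [-18,-0.5,5.8],"dr": [0.3,0,0]},{"delta_pos": [-18,-0.5,5.8],"dr": [0.3,0,0]}]'

```text
time_s: 7.98
ee_pos: [0.4646, -0.0634, 0.0673]
orientation: [0.002, 0.724, 0.69, -0.001]
wrist_force: [-0.1, -0.3, -0.8]
grip_width: 0.388
```

```bash
python3 go.py .465 -.0575 .0155 87.4; python3 snap.py 5 scene top
cat > f5.py <<'E'
from rigov import *
import sys
s=monitor.sense(); x,y,z=s['ee_pos']
def bx(z0): return boxseg(.037,.058,z0,z0+.013)
def fing(z,r0=.0185,r1=.031):
    def f(n,x,y,a):
        o=[]
        for s in(1,-1):
            P=np.array([[s*r,w,zz] for r in(r0,r1) for w in(-.008,.008) for zz in(z,z+.03)]); o+=hull_segs(n,place(P,x,y,a))
        return o
    return f
overlay("pics/scene5.png","scene",[(bx(z-.0045),x,y,-2.6),(fing(z),x,y,-2.6)],290,180,80,70,10,"pics/v5.png")
overlay("pics/top5.png","top",[],314,182,80,60,10,"pics/v5t.png")
E
python3 f5.py
```

```text
t 7.98 p [ 0.4646 -0.0634  0.0673] phi 87.2 F [-0.1 -0.3 -0.8] grip 36.5
delta_cm [0.61 0.01 5.18] dr [ 0.   0.2 -0.2]
```

View pics/v5.png

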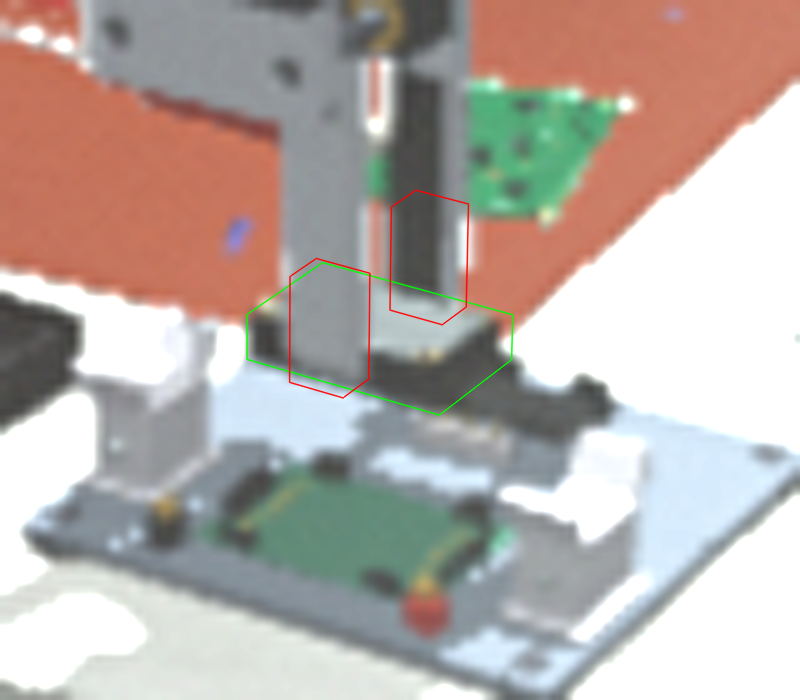

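View pics/v5t.png

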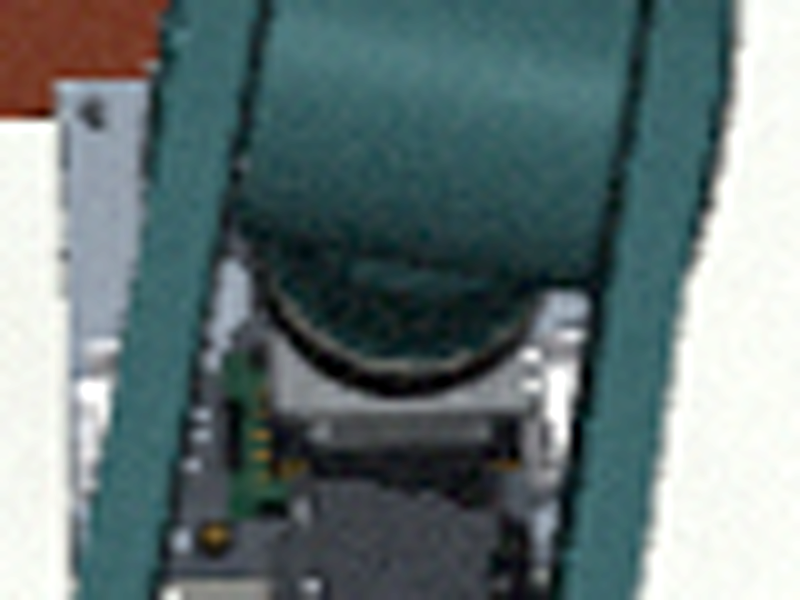

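Run:
```python
from h import *
def yel(f,u0,v0,w,h):
    im=cv2.imread(f)[v0:v0+h,u0:u0+w].astype(float)
    y=np.clip(im[:,:,2]-im[:,:,0]-8,0,None)
    print((im[:,:,2]-im[:,:,0]).astype(int)); return y
yel("pics/top5.png",338,224,32,9)
im=cv2.imread("pics/top0.png").astype(int); d=im[:,:,2]-im[:,:,0]
print(d[210:236,178:206])
```

```text
[[-11 -12 -10  -5  -2  -1  -3  -2  -4  -4  -5  -2  -3  -4  -2   1  -3  -5
   -4  -4  -2  -3  -4  -3  -6  -6  -2  -8  -3  -2  -2   0]
 [ -7  25  36  -5 -11  -2  -8  -6  -6  -5  -5  -4  -3  -2  -3  -2  -5  -6
   -2  -3  -7  -5  -1  -5  -3  -5  -2  -3  -2  -3  -3  -1]
 [-10 -13  -7   3  -6  -4  -5  -5  -5  -3  -3  -3  -3  -1  -2  -4  -3  -1
   -2  -3  -7  -4  -6  -5  -4  -1  -5  -2  -2  -3  -3  -3]
 [-12  19  42  -5  -4  -5  -4  -6  -2  -8  -8   0  -3  -4  -6  -6  -5  -4
   -4   3  -2  -1   1  -4  -4  -1  -6   0  -3  -3  -2  -2]
 [ -6  -9  -4  14  17  28  15  -1  -6  -4  -3  -6   0  -1   1  -9   0  -5
   -3  -6  -5  -3  -4  -1   2  15  26  27  -2  -3   0  -4]
 [-11  -3  16   7  22  12  -1  -6  -4  -4  -2  -4  -9  -6  -7  -3  -4  -2
   -2  -4  -3  -7  -1  -5  -4  -6  -4  -8  -6  -4  -2  -3]
 [-11  -4   1 -13  -7  -6  -3  -1  -4  -6  -7  -4  -7  -5  -4  -1  -4  -6
  -13  -1  -5  -4  -3  -2  -8  -7  -6 -12  -8  -4  -4  -5]
 [-14 -11 -11 -14  -8  -5  -3  -6  -8  -6  -9  -6  -6  -5  -7  -8  -5  -4
   -4  -8   0  -5  -1   0  -1   0  -6 -10 -11  -8  -8  -9]
 [-17 -11  -7  -5  -5  -6  -7  -7  -
[... 2440 characters left out ...]
  2   2   3   3   2   1   0  -8 -11 -11 -11  -9  -9  -5   0   0   2   3
    4   3   4   1   4   3   3   2   3   3]
 [  2   2   2   2   2   2   0  -7  -3  23  17 -11  -4  -2  -1   4   2  -1
    3   3   2   2   1   2   3   4   3   4]
 [  2   3   1   2   0   2   0   1  17  41  16  -4  -3   2  -3 -21 -34 -32
   -6   2   3   4   3   3   1   2   2   4]
 [  1   2   3   1   3   2   4   1   2  16  -4   0 -24 -40 -37 -40 -29   0
    3   3   1   3   3   2   0   2   3   4]
 [  3   1   2   0   2   3   1   2   3   3 -24 -41 -41 -31  -5   4   2   2
    3   2   3   2   3   2   3   2   3   2]
 [  4   2   3   1   3   1   1  -5 -42 -45 -40 -26  -1   6   3   4   3   2
    3   2   3   2   3   3   4   4   1   1]]
```

Run:
```python
from h import *
P=px2w("top",[[195.6,215.3],[200.55,222.5],[187.1,231.75],[182,224.6]],.013)[:,:2]
c=P.mean(0); print(c, P-c)
e=(P[1]+P[2]-P[0]-P[3])/2; print("short",np.linalg.norm(e),np.degrees(np.arctan2(e[1],e[0])))
l=(P[2]+P[3]-P[0]-P[1])/2; print("long",np.linalg.norm(l),np.degrees(np.arctan2(l[1],l[0])))
a,b=np.linalg.norm(e)/2,np.linalg.norm(l)/2
x,y,z=.4646,-.0634,.0673; th=np.radians(-2.8)
for A in[(-a,b),(-a,-b)]:
    X=[x+np.cos(th)*A[0]-np.sin(th)*A[1],y+np.sin(th)*A[0]+np.cos(th)*A[1],z+.0085]
    print(w2px("top",[X]))
```

```text
[0.50458411 0.40341976] [[ 0.0238556  -0.01311408]
 [ 0.00099059 -0.02728912]
 [-0.02371303  0.01285476]
 [-0.00113317  0.02754844]]
short 0.026919502990507257 -147.574376677488
long 0.04743155078838219 121.58969089863035
[[342.7313753  225.78471122]]
[[359.54436484 225.32795955]]
```

Emit:
send_rows --deltas '[{"delta_pos": [0.2,0,1],"dr": [0,0,0]},{"delta_pos": [0.4,0,2],"dr": [0,0,0]},{"delta_pos": [0.6,0,3],"dr": [0,0,0]},{"delta_pos": [0.6,0,3.8],"dr": [0,0,0]},{"delta_pos": [0.6,0,4.2],"dr": [0,0,0]},{"delta_pos": [0.6,0,4.3],"dr": [0,0,0]},{"delta_pos": [0.6,0,4.3],"dr": [0,0,0]},{"delta_pos": [0.6,0,4.3],"dr": [0,0,0]},{"delta_pos": [0.6,0,4.3],"dr": [0,0,0]},{"delta_pos": [0.6,0,4.3],"dr": [0,0,0]}]'

```text
time_s: 8.92
ee_pos: [0.4652, -0.058, 0.0248]
orientation: [0.002, 0.724, 0.69, -0.001]
wrist_force: [0.2, 0.5, -0.8]
grip_width: 0.39
```

```bash
python3 go.py .465 -.0575 .0145 87.4; python3 snap.py 6 scene
python3 - <<'E'
from rigov import *
a=cv2.imread("pics/scene6.png"); b=cv2.imread("pics/scene0.png")
c=[cv2.resize(i[210:252,300:365],None,fx=12,fy=12,interpolation=cv2.INTER_CUBIC) for i in(a,)]
cv2.imwrite("pics/v6.png",c[0])
E
```

```text
t 8.92 p [ 0.4652 -0.058   0.0248] phi 87.19 F [ 0.2  0.5 -0.8] grip 36.7
delta_cm [ 0.05 -0.03  1.03] dr [ 0.1  0.2 -0.2]
```

View pics/v6.png

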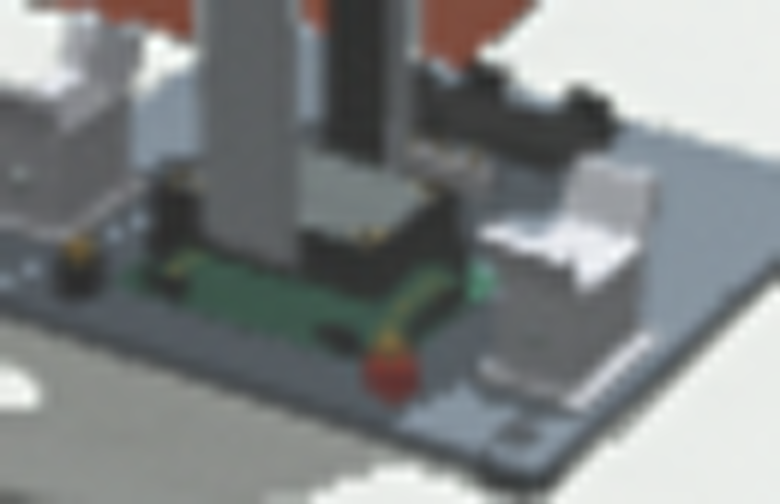

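Emit:
send_rows --deltas '[{"delta_pos": [0.05,0,0.2],"dr": [0,0,0]},{"delta_pos": [0.05,0,0.3],"dr": [0,0,0]},{"delta_pos": [0.05,0,0.4],"dr": [0,0,0]},{"delta_pos": [0.05,0,0.5],"dr": [0,0,0]},{"delta_pos": [0.05,0,0.6],"dr": [0,0,0]},{"delta_pos": [0.05,0,0.6],"dr": [0,0,0]},{"delta_pos": [0.05,0,0.6],"dr": [0,0,0]},{"delta_pos": [0.05,0,0.6],"dr": [0,0,0]},{"delta_pos": [0.05,0,0.6],"dr": [0,0,0]},{"delta_pos": [0.05,0,0.6],"dr": [0,0,0]}]'

```text
time_s: 9.8
ee_pos: [0.4652, -0.0575, 0.0188]
orientation: [0.002, 0.724, 0.69, -0.001]
wrist_force: [-1.0, 0.3, -0.0]
grip_width: 0.387
```

```bash
python3 go.py .465 -.0575 .0145 87.4
```

```text
t 9.8 p [ 0.4652 -0.0575  0.0188] phi 87.19 F [-1.   0.3 -0. ] grip 36.4
delta_cm [ 0.   -0.02  0.43] dr [ 0.1  0.2 -0.2]
```

Emit:
send_rows --deltas '[{"delta_pos": [0,0,0.1],"dr": [0,0,0]},{"delta_pos": [0,0,0.2],"dr": [0,0,0]},{"delta_pos": [0,0,0.3],"dr": [0,0,0]},{"delta_pos": [0,0,0.4],"dr": [0,0,0]},{"delta_pos": [0,0,0.45],"dr": [0,0,0]},{"delta_pos": [0,0,0.45],"dr": [0,0,0]},{"delta_pos": [0,0,0.45],"dr": [0,0,0]},{"delta_pos": [0,0,0.45],"dr": [0,0,0]},{"delta_pos": [0,0,0.45],"dr": [0,0,0]},{"delta_pos": [0,0,0.45],"dr": [0,0,0]}]'

```text
time_s: 10.63
ee_pos: [0.4652, -0.0576, 0.0145]
orientation: [0.002, 0.724, 0.69, -0.001]
wrist_force: [-2.3, -1.7, 3.0]
grip_width: 0.386
```

```bash
python3 go.py .465 -.0575 .0145 87.4
```

```text
t 10.63 p [ 0.4652 -0.0576  0.0145] phi 87.19 F [-2.3 -1.7  3. ] grip 36.3
delta_cm [ 0.01 -0.03  0.  ] dr [ 0.1  0.3 -0.2]
```

Emit:
send_rows --deltas '[{"delta_pos": [0,0,0],"dr": [0,0,0]},{"delta_pos": [0,0,0],"dr": [0,0,0]},{"delta_pos": [0,0,0],"dr": [0,0,0]},{"delta_pos": [0,0,0],"dr": [0,0,0]},{"delta_pos": [0,0,-1],"dr": [0,0,0]},{"delta_pos": [0,0,-3],"dr": [0,0,0]},{"delta_pos": [0,0,-6],"dr": [0,0,0]},{"delta_pos": [0,0,-10],"dr": [0,0,0]},{"delta_pos": [0,0,-14],"dr": [0,0,0]},{"delta_pos": [0,0,-16],"dr": [0,0,0]}]' --jaw 5

```text
time_s: 11.47
ee_pos: [0.467, -0.0573, 0.1809]
orientation: [0.006, 0.724, 0.69, 0.001]
wrist_force: [1.0, -0.2, 1.3]
grip_width: 0.531
```

```bash
python3 snap.py 7 scene;  python3 go.py .4425 .2956 .10 56
python3 - <<'E'
from rigov import *
overlay("pics/scene7.png","scene",[(boxseg(.037,.058,.01,.023),.465,-.0575,-2.6)],300,210,65,42,12,"pics/v7.png")
E
```

```text
t 11.52 p [ 0.4687 -0.0577  0.184 ] phi 87.2 F [2.  0.3 2.4] grip 49.9
delta_cm [35.22 -4.48  8.07] dr [ 1.   0.1 31.2]
```

View pics/v7.png

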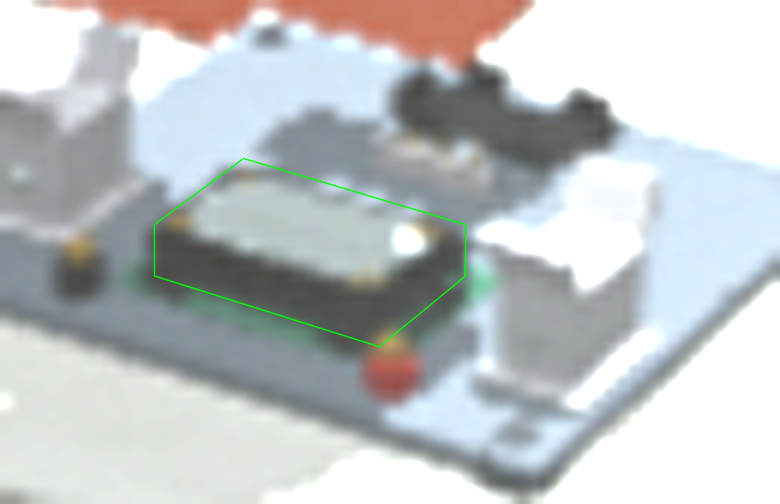

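Emit:
send_rows --deltas '[{"delta_pos": [4,-0.5,0],"dr": [0,0,4]},{"delta_pos": [8,-1,0],"dr": [0,0,8]},{"delta_pos": [12,-1.5,0],"dr": [0.5,0,12]},{"delta_pos": [16,-2,0],"dr": [1,0,16]},{"delta_pos": [20,-2.5,0],"dr": [1,0,20]},{"delta_pos": [24,-3,0],"dr": [1,0,24]},{"delta_pos": [28,-3.5,0],"dr": [1,0,28]},{"delta_pos": [32,-4,2],"dr": [1,0,31]},{"delta_pos": [35,-4.5,5],"dr": [1,0,31.2]},{"delta_pos": [35.2,-4.5,8],"dr": [1,0,31.2]}]' --jaw 7.2

```text
time_s: 12.35
ee_pos: [0.4425, 0.3009, 0.1022]
orientation: [-0.0, 0.882, 0.472, 0.002]
wrist_force: [0.4, -1.0, 0.5]
grip_width: 0.765
```

```bash
python3 go.py .4425 .2956 .004 56
```

```text
t 12.35 p [0.4425 0.3009 0.1022] phi 56.28 F [ 0.4 -1.   0.5] grip 71.9
delta_cm [-0.49  0.28  9.82] dr [ 0.1 -0.3  0.3]
```

Emit:
send_rows --deltas '[{"delta_pos": [-0.3,0.2,2],"dr": [0,0,0]},{"delta_pos": [-0.5,0.3,4.5],"dr": [0,0,0.3]},{"delta_pos": [-0.5,0.3,7],"dr": [0,0,0.3]},{"delta_pos": [-0.5,0.3,8.5],"dr": [0,0,0.3]},{"delta_pos": [-0.5,0.3,9.4],"dr": [0,0,0.3]},{"delta_pos": [-0.5,0.3,9.8],"dr": [0,0,0.3]},{"delta_pos": [-0.5,0.3,9.8],"dr": [0,0,0.3]},{"delta_pos": [-0.5,0.3,9.8],"dr": [0,0,0.3]},{"delta_pos": [-0.5,0.3,9.8],"dr": [0,0,0.3]},{"delta_pos": [-0.5,0.3,9.8],"dr": [0,0,0.3]}]'

```text
time_s: 13.18
ee_pos: [0.4436, 0.2959, 0.0057]
orientation: [-0.0, 0.883, 0.469, 0.004]
wrist_force: [0.1, 0.3, -0.8]
grip_width: 0.771
```

Emit:
send_rows --deltas '[{"delta_pos": [0,0,0],"dr": [0,0,0]},{"delta_pos": [0,0,0],"dr": [0,0,0]},{"delta_pos": [0,0,0],"dr": [0,0,0]},{"delta_pos": [0,0,0],"dr": [0,0,0]},{"delta_pos": [0,0,0],"dr": [0,0,0]},{"delta_pos": [0,0,0],"dr": [0,0,0]},{"delta_pos": [0,0,0],"dr": [0,0,0]},{"delta_pos": [0,0,0],"dr": [0,0,0]},{"delta_pos": [0,0,0],"dr": [0,0,0]},{"delta_pos": [0,0,0],"dr": [0,0,0]}]' --jaw 4

```text
time_s: 14.02
ee_pos: [0.4437, 0.296, 0.0061]
orientation: [-0.0, 0.883, 0.469, 0.004]
wrist_force: [-2.0, 0.2, 4.2]
grip_width: 0.527
```

```bash
python3 go.py .465 -.058 .10 87.4
```

```text
t 14.02 p [0.4437 0.296  0.0061] phi 55.98 F [-2.   0.2  4.2] grip 49.5
delta_cm [-28.08  21.61  -9.53] dr [  0.3  -0.4 -31.4]
```

Emit:
send_rows --deltas '[{"delta_pos": [0,0,-3],"dr": [0,0,0]},{"delta_pos": [0,0,-7],"dr": [0,0,0]},{"delta_pos": [-1,1,-11],"dr": [0,0,-2]},{"delta_pos": [-4,3,-13],"dr": [0,0,-5]},{"delta_pos": [-7.2,5.5,-13],"dr": [0,0,-9]},{"delta_pos": [-10.4,8,-13],"dr": [0,0,-13]},{"delta_pos": [-13.6,10.5,-13],"dr": [0,0,-17]},{"delta_pos": [-16.8,13,-13],"dr": [0,0,-21]},{"delta_pos": [-20,15.5,-13],"dr": [0,0,-25]},{"delta_pos": [-23.2,18,-13],"dr": [0,0,-29]}]'

```text
time_s: 14.85
ee_pos: [0.4615, 0.0004, 0.1341]
orientation: [0.001, 0.736, 0.677, 0.004]
wrist_force: [1.0, -0.6, -1.4]
grip_width: 0.526
```

```bash
python3 snap.py 8 scene; python3 go.py .4645 -.058 .06 87.4
python3 - <<'E'
from rigov import *
overlay("pics/scene8.png","scene",[],270,140,65,55,12,"pics/v8.png")
E
```

```text
t 14.9 p [ 0.4621 -0.0075  0.134 ] phi 84.92 F [ 0.7 -4.6 -1.3] grip 49.4
delta_cm [-4.98  0.64  7.42] dr [ 0.4  0.2 -2.5]
```

View pics/v8.png

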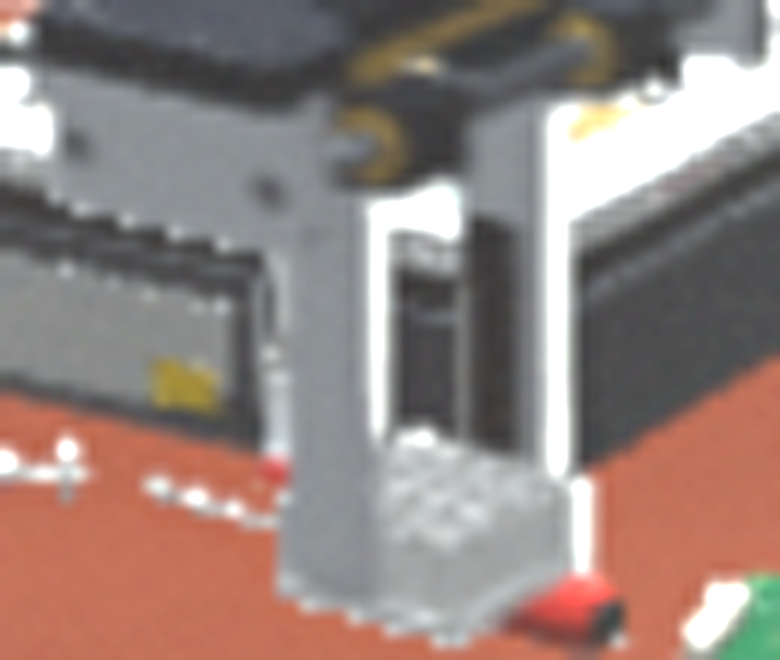

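Run:
```python
from rigov import *
x,y,z=.4621,-.0075,.134   # pose at read; try also earlier
for i,(x,y) in enumerate([(.4615,.0004)]):
    overlay("pics/scene8.png","scene",[(boxseg(.05,.05,z-.006,z+.017),x,y,-5.5)],270,140,65,55,12,f"pics/v8{i}.png")
```

```text
(no output)
```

View pics/v80.png

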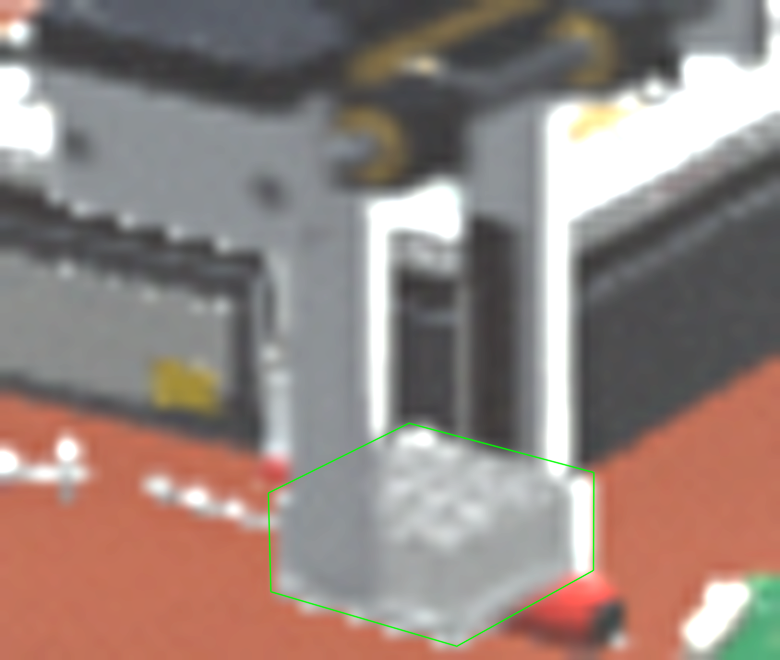

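Emit:
send_rows --deltas '[{"delta_pos": [-2.5,0.3,1],"dr": [0,0,-1]},{"delta_pos": [-4.5,0.6,3],"dr": [0,0,-2.5]},{"delta_pos": [-5,0.65,5],"dr": [0.4,0.2,-2.5]},{"delta_pos": [-5,0.65,7],"dr": [0.4,0.2,-2.5]},{"delta_pos": [-5,0.65,8.5],"dr": [0.4,0.2,-2.5]},{"delta_pos": [-5,0.65,9],"dr": [0.4,0.2,-2.5]},{"delta_pos": [-5,0.65,9],"dr": [0.4,0.2,-2.5]},{"delta_pos": [-5,0.65,9],"dr": [0.4,0.2,-2.5]},{"delta_pos": [-5,0.65,9],"dr": [0.4,0.2,-2.5]},{"delta_pos": [-5,0.65,9],"dr": [0.4,0.2,-2.5]}]'

```text
time_s: 15.73
ee_pos: [0.4657, -0.0583, 0.0456]
orientation: [0.001, 0.723, 0.691, 0.0]
wrist_force: [0.3, -0.6, -0.2]
grip_width: 0.523
```

```bash
python3 go.py .4645 -.058 .029 87.4
```

```text
t 15.73 p [ 0.4657 -0.0583  0.0456] phi 87.44 F [ 0.3 -0.6 -0.2] grip 49.2
delta_cm [ 0.02 -0.12  1.66] dr [0.1 0.  0. ]
```

Emit:
send_rows --deltas '[{"delta_pos": [0,-0.1,0.4],"dr": [0,0,0]},{"delta_pos": [0,-0.1,0.8],"dr": [0,0,0]},{"delta_pos": [0,-0.1,1.1],"dr": [0,0,0]},{"delta_pos": [0,-0.1,1.3],"dr": [0,0,0]},{"delta_pos": [0,-0.1,1.4],"dr": [0,0,0]},{"delta_pos": [0,-0.1,1.5],"dr": [0,0,0]},{"delta_pos": [0,-0.1,1.6],"dr": [0,0,0]},{"delta_pos": [0,-0.1,1.65],"dr": [0,0,0]},{"delta_pos": [0,-0.1,1.65],"dr": [0,0,0]},{"delta_pos": [0,-0.1,1.65],"dr": [0,0,0]}]'

```text
time_s: 16.57
ee_pos: [0.4648, -0.0583, 0.0292]
orientation: [0.001, 0.723, 0.691, 0.0]
wrist_force: [-0.2, 0.1, 0.7]
grip_width: 0.53
```

```bash
python3 go.py .4645 -.058 .029 87.4
```

```text
t 16.57 p [ 0.4648 -0.0583  0.0292] phi 87.44 F [-0.2  0.1  0.7] grip 49.8
delta_cm [ 0.03 -0.03  0.02] dr [0.1 0.  0. ]
```

Emit:
send_rows --deltas '[{"delta_pos": [0,0,0.05],"dr": [0,0,0]},{"delta_pos": [0,0,0.1],"dr": [0,0,0]},{"delta_pos": [0,0,0.1],"dr": [0,0,0]},{"delta_pos": [0,0,0.1],"dr": [0,0,0]},{"delta_pos": [0,0,0.1],"dr": [0,0,0]},{"delta_pos": [0,0,0.1],"dr": [0,0,0]},{"delta_pos": [0,0,0.1],"dr": [0,0,0]},{"delta_pos": [0,0,0.1],"dr": [0,0,0]},{"delta_pos": [0,0,0.1],"dr": [0,0,0]},{"delta_pos": [0,0,0.1],"dr": [0,0,0]}]'

```text
time_s: 17.4
ee_pos: [0.4649, -0.0584, 0.029]
orientation: [0.001, 0.723, 0.691, 0.0]
wrist_force: [-3.1, 0.8, 5.1]
grip_width: 0.53
```

Emit:
send_rows --deltas '[{"delta_pos": [0,0,0],"dr": [0,0,0]},{"delta_pos": [0,0,0],"dr": [0,0,0]},{"delta_pos": [0,0,0],"dr": [0,0,0]},{"delta_pos": [0,0,0],"dr": [0,0,0]},{"delta_pos": [0,0,-1],"dr": [0,0,0]},{"delta_pos": [0,0,-3],"dr": [0,0,0]},{"delta_pos": [0,0,-6],"dr": [0,0,0]},{"delta_pos": [0,0,-9],"dr": [0,0,0]},{"delta_pos": [0,0,-11],"dr": [0,0,0]},{"delta_pos": [0,0,-12],"dr": [0,0,0]}]' --jaw 6.4

```text
time_s: 18.23
ee_pos: [0.4665, -0.0587, 0.1534]
orientation: [0.004, 0.723, 0.691, 0.002]
wrist_force: [1.3, -0.4, 0.1]
grip_width: 0.679
```

```bash
python3 snap.py 9 scene; python3 go.py .4361 -.2309 .12 42.5
python3 - <<'E'
from rigov import *
overlay("pics/scene9.png","scene",[(boxseg(.05,.05,.023,.046),.4645,-.058,-2.6)],300,195,65,55,12,"pics/v9.png")
E
```

```text
t 18.28 p [ 0.4669 -0.0588  0.1539] phi 87.44 F [ 0.1 -0.5  1.1] grip 63.9
delta_cm [-17.32  -2.35   3.42] dr [ 0.6 -0.1 44.9]
```

View pics/v9.png

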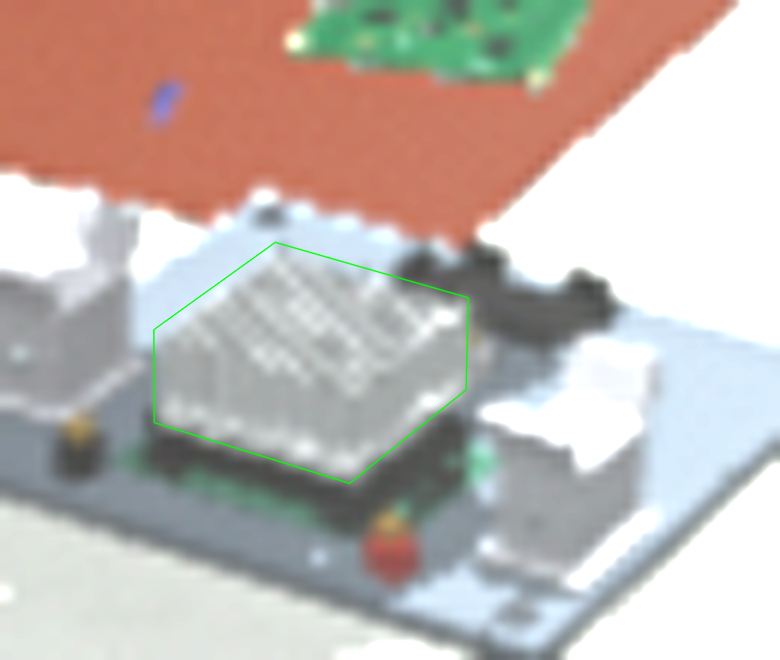

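Emit:
send_rows --deltas '[{"delta_pos": [-2.5,-0.3,0],"dr": [0,0,6]},{"delta_pos": [-5.5,-0.7,0],"dr": [0,0,12]},{"delta_pos": [-8.5,-1.1,0],"dr": [0,0,18]},{"delta_pos": [-11.5,-1.5,0],"dr": [0,0,24]},{"delta_pos": [-14.5,-2,0.5],"dr": [0.6,0,30]},{"delta_pos": [-16.5,-2.3,1.5],"dr": [0.6,0,36]},{"delta_pos": [-17.3,-2.35,3],"dr": [0.6,0,42]},{"delta_pos": [-17.3,-2.35,5],"dr": [0.6,0,46]},{"delta_pos": [-17.3,-2.35,6.5],"dr": [0.6,0,46]},{"delta_pos": [-17.3,-2.35,7],"dr": [0.6,0,46]}]' --jaw 5

```text
time_s: 19.12
ee_pos: [0.4339, -0.2295, 0.0798]
orientation: [-0.004, 0.935, 0.353, -0.001]
wrist_force: [-0.6, 0.3, -0.1]
grip_width: 0.53
```

```bash
python3 snap.py 10 scene; python3 go.py .4361 -.2309 .016 41.5
python3 - <<'E'
from rigov import *
overlay("pics/scene10.png","scene",[(boxseg(.02,.04,0,.04),.4361,-.2309,-48.5)],350,190,65,75,9,"pics/v10.png")
E
```

```text
t 19.17 p [ 0.4341 -0.2294  0.0801] phi 41.44 F [-0.7  0.  -0.7] grip 50.0
delta_cm [0.05 0.29 6.41] dr [-0.4  0.  -0.1]
```

View pics/v10.png

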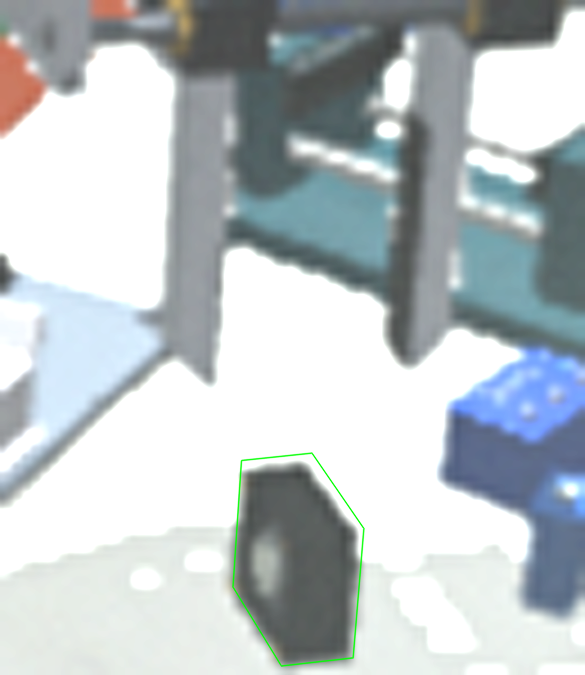

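Emit:
send_rows --deltas '[{"delta_pos": [0,0.3,1.5],"dr": [0,0,0]},{"delta_pos": [0,0.3,3],"dr": [-0.4,0,0]},{"delta_pos": [0,0.3,4.5],"dr": [-0.4,0,0]},{"delta_pos": [0,0.3,5.6],"dr": [-0.4,0,0]},{"delta_pos": [0,0.3,6.2],"dr": [-0.4,0,0]},{"delta_pos": [0,0.3,6.4],"dr": [-0.4,0,0]},{"delta_pos": [0,0.3,6.4],"dr": [-0.4,0,0]},{"delta_pos": [0,0.3,6.4],"dr": [-0.4,0,0]},{"delta_pos": [0,0.3,6.4],"dr": [-0.4,0,0]},{"delta_pos": [0,0.3,6.4],"dr": [-0.4,0,0]}]'

```text
time_s: 20.0
ee_pos: [0.4364, -0.2317, 0.017]
orientation: [0.001, 0.935, 0.354, 0.0]
wrist_force: [-0.5, -0.1, 0.0]
grip_width: 0.533
```

Emit:
send_rows --deltas '[{"delta_pos": [0,0,0],"dr": [0,0,0]},{"delta_pos": [0,0,0],"dr": [0,0,0]},{"delta_pos": [0,0,0],"dr": [0,0,0]},{"delta_pos": [0,0,0],"dr": [0,0,0]},{"delta_pos": [0,0,0],"dr": [0,0,0]},{"delta_pos": [0,0,0],"dr": [0,0,0]},{"delta_pos": [0,0,0],"dr": [0,0,0]},{"delta_pos": [0,0,0],"dr": [0,0,0]},{"delta_pos": [0,0,0],"dr": [0,0,0]},{"delta_pos": [0,0,0],"dr": [0,0,0]}]' --jaw 1

```text
time_s: 20.83
ee_pos: [0.4364, -0.2318, 0.0171]
orientation: [0.001, 0.935, 0.354, 0.0]
wrist_force: [-0.2, -0.1, 0.2]
grip_width: 0.203
```

```bash
python3 - <<'E'
import numpy as np
a=np.radians(-2.6); print("shoe", .4645+.088*np.cos(a), -.058+.088*np.sin(a))
E
python3 go.py .4361 -.2309 .15 41.5; python3 go.py .5524 -.062 .15 87.4
```

```text
shoe 0.552409410141583 -0.061991942955374336
t 20.83 p [ 0.4364 -0.2318  0.0171] phi 41.43 F [-0.2 -0.1  0.2] grip 19.1
delta_cm [  0.04  -0.07 -13.29] dr [ 0.1 -0.  -0.1]
t 20.83 p [ 0.4364 -0.2318  0.0171] phi 41.43 F [-0.2 -0.1  0.2] grip 19.1
delta_cm [ 19.93  -5.03 -13.29] dr [  0.1   0.  -46. ]
```

Emit:
send_rows --deltas '[{"delta_pos": [0,0,-3],"dr": [0,0,0]},{"delta_pos": [0,0,-7],"dr": [0,0,0]},{"delta_pos": [1.5,-0.3,-10.5],"dr": [0,0,-6]},{"delta_pos": [5,-1.2,-12],"dr": [0,0,-12]},{"delta_pos": [9,-2.2,-12],"dr": [0,0,-18]},{"delta_pos": [13,-3.2,-12],"dr": [0,0,-24]},{"delta_pos": [16.5,-4.2,-12],"dr": [0,0,-30]},{"delta_pos": [19,-4.8,-11],"dr": [0,0,-36]},{"delta_pos": [19.9,-5,-9],"dr": [0,0,-42]},{"delta_pos": [19.9,-5,-7],"dr": [0,0,-46]}]'

```text
time_s: 21.67
ee_pos: [0.5544, -0.0601, 0.0871]
orientation: [0.001, 0.72, 0.694, 0.001]
wrist_force: [-0.3, 0.4, -1.5]
grip_width: 0.203
```

Emit:
send_rows --deltas '[{"delta_pos": [0,0,0],"dr": [0,0,0]},{"delta_pos": [0,0,0],"dr": [0,0,0]},{"delta_pos": [0,0,0],"dr": [0,0,0]},{"delta_pos": [0,0,0],"dr": [0,0,0]},{"delta_pos": [0,0,0],"dr": [0,0,0]},{"delta_pos": [0,0,0],"dr": [0,0,0]},{"delta_pos": [0,0,0],"dr": [0,0,0]},{"delta_pos": [0,0,0],"dr": [0,0,0]},{"delta_pos": [0,0,0],"dr": [0,0,0]},{"delta_pos": [0,0,0],"dr": [0,0,0]}]'

```text
time_s: 22.5
ee_pos: [0.5543, -0.0601, 0.0872]
orientation: [0.001, 0.72, 0.694, 0.001]
wrist_force: [0.5, -1.3, -0.4]
grip_width: 0.203
```

```bash
python3 snap.py 11 scene; python3 go.py .5524 -.062 .036 87.4
python3 - <<'E'
from rigov import *
s=monitor.sense(); x,y,z=s['ee_pos']
overlay("pics/scene11.png","scene",[(boxseg(.02,.04,z-.017,z+.023),x,y,-2.6)],310,160,70,60,11,"pics/v11.png")
E
```

```text
t 22.55 p [ 0.5543 -0.0601  0.0871] phi 87.91 F [ 0.2 -0.1 -1.5] grip 18.9
delta_cm [-0.2  -0.2   5.11] dr [0.2 0.  0.5]
```

View pics/v11.png

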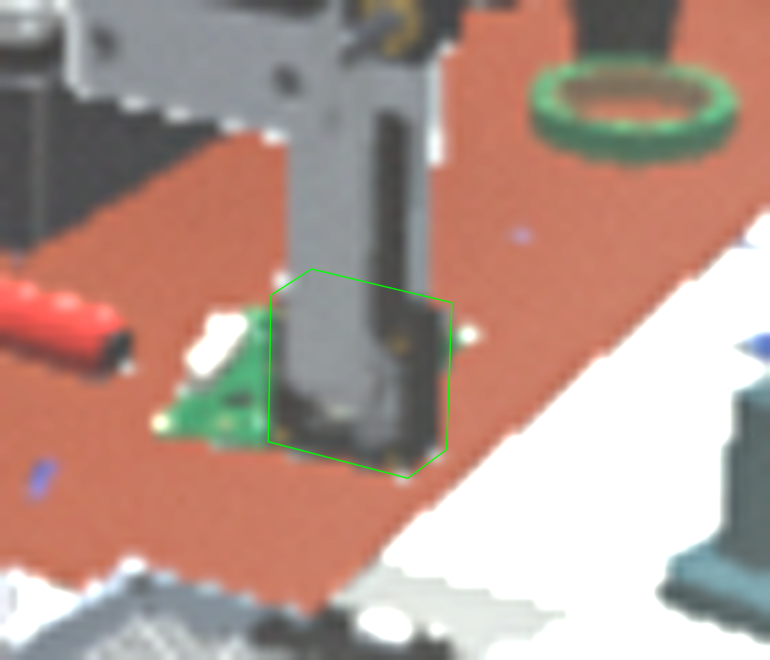

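Emit:
send_rows --deltas '[{"delta_pos": [-0.2,-0.2,1.5],"dr": [0,0,0.4]},{"delta_pos": [-0.2,-0.2,3],"dr": [0.2,0,0.5]},{"delta_pos": [-0.2,-0.2,4],"dr": [0.2,0,0.5]},{"delta_pos": [-0.2,-0.2,4.7],"dr": [0.2,0,0.5]},{"delta_pos": [-0.2,-0.2,5],"dr": [0.2,0,0.5]},{"delta_pos": [-0.2,-0.2,5.2],"dr": [0.2,0,0.5]},{"delta_pos": [-0.2,-0.2,5.4],"dr": [0.2,0,0.5]},{"delta_pos": [-0.2,-0.2,5.5],"dr": [0.2,0,0.5]},{"delta_pos": [-0.2,-0.2,5.5],"dr": [0.2,0,0.5]},{"delta_pos": [-0.2,-0.2,5.5],"dr": [0.2,0,0.5]}]'

```text
time_s: 23.38
ee_pos: [0.5528, -0.0621, 0.0327]
orientation: [0.001, 0.723, 0.691, 0.0]
wrist_force: [0.2, 0.0, 0.3]
grip_width: 0.203
```

```bash
python3 go.py .5524 -.062 .027 87.4;python3 snap.py 12 scene;python3 - <<'E'
from rigov import *
overlay("pics/scene12.png","scene",[],310,190,70,55,11,"pics/v12.png")
E
```

```text
t 23.38 p [ 0.5528 -0.0621  0.0327] phi 87.42 F [0.2 0.  0.3] grip 19.0
delta_cm [ 0.01 -0.04  0.57] dr [0.1 0.  0. ]
```

View pics/v12.png

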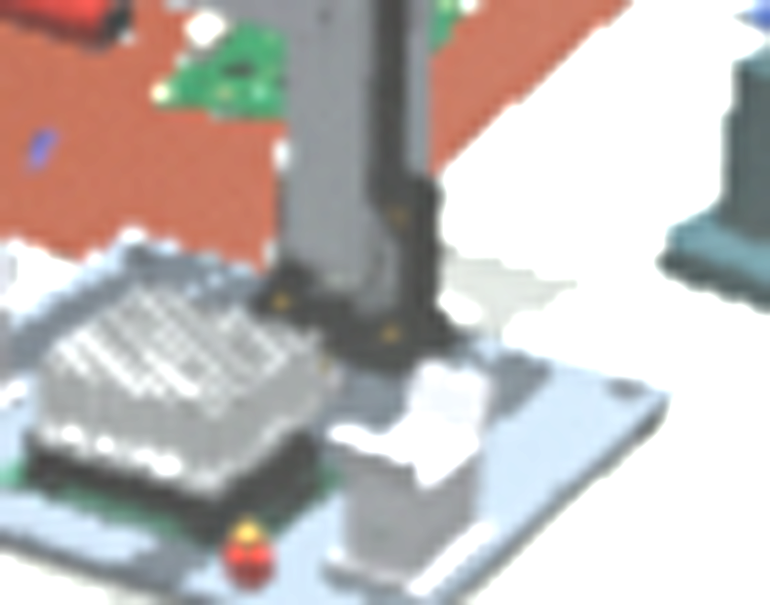

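Emit:
send_rows --deltas '[{"delta_pos": [0,0,0.1],"dr": [0,0,0]},{"delta_pos": [0,0,0.2],"dr": [0,0,0]},{"delta_pos": [0,0,0.3],"dr": [0,0,0]},{"delta_pos": [0,0,0.4],"dr": [0,0,0]},{"delta_pos": [0,0,0.5],"dr": [0,0,0]},{"delta_pos": [0,0,0.6],"dr": [0,0,0]},{"delta_pos": [0,0,0.65],"dr": [0,0,0]},{"delta_pos": [0,0,0.65],"dr": [0,0,0]},{"delta_pos": [0,0,0.65],"dr": [0,0,0]},{"delta_pos": [0,0,0.65],"dr": [0,0,0]}]'

```text
time_s: 24.27
ee_pos: [0.553, -0.0621, 0.027]
orientation: [0.001, 0.723, 0.691, 0.0]
wrist_force: [-2.0, -0.4, 5.1]
grip_width: 0.204
```

Emit:
send_rows --deltas '[{"delta_pos": [0,0,0],"dr": [0,0,0]},{"delta_pos": [0,0,0],"dr": [0,0,0]},{"delta_pos": [0,0,0],"dr": [0,0,0]},{"delta_pos": [0,0,0],"dr": [0,0,0]},{"delta_pos": [0,0,-1],"dr": [0,0,0]},{"delta_pos": [0,0,-3],"dr": [0,0,0]},{"delta_pos": [0,0,-6],"dr": [0,0,0]},{"delta_pos": [0,0,-9],"dr": [0,0,0]},{"delta_pos": [0,0,-11],"dr": [0,0,0]},{"delta_pos": [0,0,-12],"dr": [0,0,0]}]' --jaw 3.5

```text
time_s: 25.1
ee_pos: [0.5546, -0.0624, 0.1517]
orientation: [0.004, 0.723, 0.691, 0.002]
wrist_force: [1.1, -0.3, 0.6]
grip_width: 0.374
```

```bash
python3 snap.py 13 scene; python3 go.py .489 -.351 .14 93.7
python3 - <<'E'
from rigov import *
overlay("pics/scene13.png","scene",[(boxseg(.02,.04,.01,.05),.5524,-.062,-2.6)],310,190,70,55,11,"pics/v13.png")
E
```

```text
t 25.15 p [ 0.555  -0.0625  0.1524] phi 87.42 F [0.5 0.5 0.1] grip 35.3
delta_cm [-29.12  -5.31   1.24] dr [ 0.6  0.1 -6.3]
```

View pics/v13.png

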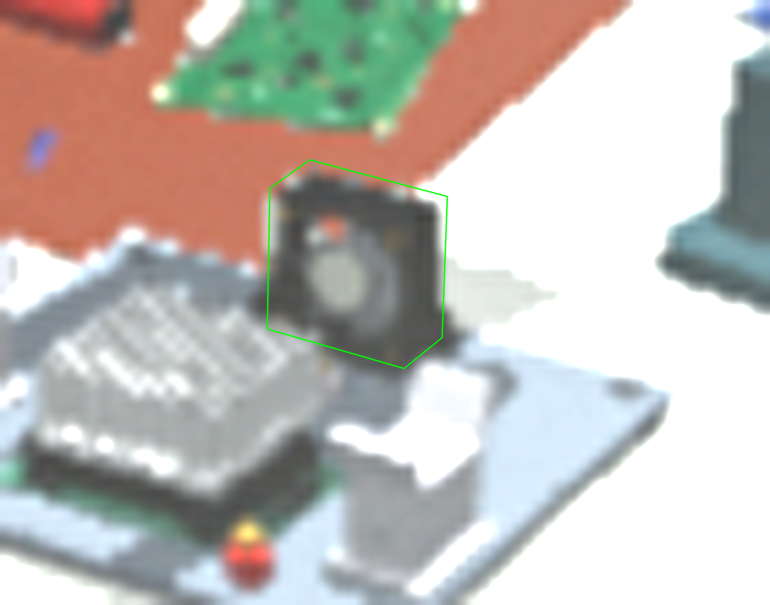

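Emit:
send_rows --deltas '[{"delta_pos": [-3,-0.5,0],"dr": [0,0,-1]},{"delta_pos": [-7,-1.2,0],"dr": [0,0,-2]},{"delta_pos": [-11,-2,0],"dr": [0,0,-3]},{"delta_pos": [-15,-2.8,0],"dr": [0,0,-4]},{"delta_pos": [-19,-3.5,0],"dr": [0.6,0,-5]},{"delta_pos": [-23,-4.3,0],"dr": [0.6,0,-6]},{"delta_pos": [-26.5,-5,1.5],"dr": [0.6,0,-6.3]},{"delta_pos": [-28.6,-5.3,4],"dr": [0.6,0,-6.3]},{"delta_pos": [-29.1,-5.3,6],"dr": [0.6,0,-6.3]},{"delta_pos": [-29.1,-5.3,7],"dr": [0.6,0,-6.3]}]' --jaw 5

```text
time_s: 25.98
ee_pos: [0.4868, -0.3513, 0.0772]
orientation: [-0.003, 0.685, 0.729, -0.001]
wrist_force: [0.7, 1.4, -1.2]
grip_width: 0.531
```

```bash
python3 snap.py 14 scene; python3 go.py .489 -.351 .016 93.7
python3 - <<'E'
from rigov import *
overlay("pics/scene14.png","scene",[(boxseg(.022,.148,.022,.032),.489,-.351,3.7)],390,195,95,80,8,"pics/v14.png")
E
```

```text
t 26.03 p [ 0.4866 -0.3495  0.076 ] phi 93.61 F [-1.   0.4 -0.4] grip 49.8
delta_cm [-0.2   0.28  6.  ] dr [-0.5 -0.3 -0.1]
```

View pics/v14.png

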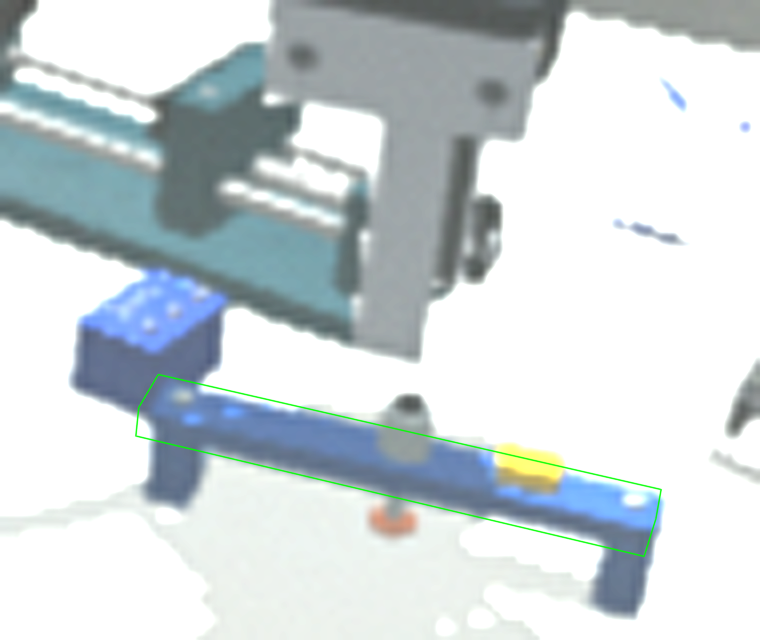

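Emit:
send_rows --deltas '[{"delta_pos": [-0.2,0.3,1.5],"dr": [0,0,0]},{"delta_pos": [-0.2,0.3,3],"dr": [-0.5,-0.3,0]},{"delta_pos": [-0.2,0.3,4.5],"dr": [-0.5,-0.3,0]},{"delta_pos": [-0.2,0.3,5.4],"dr": [-0.5,-0.3,0]},{"delta_pos": [-0.2,0.3,5.9],"dr": [-0.5,-0.3,0]},{"delta_pos": [-0.2,0.3,6],"dr": [-0.5,-0.3,0]},{"delta_pos": [-0.2,0.3,6],"dr": [-0.5,-0.3,0]},{"delta_pos": [-0.2,0.3,6],"dr": [-0.5,-0.3,0]},{"delta_pos": [-0.2,0.3,6],"dr": [-0.5,-0.3,0]},{"delta_pos": [-0.2,0.3,6],"dr": [-0.5,-0.3,0]}]'

```text
time_s: 26.87
ee_pos: [0.4898, -0.3514, 0.0171]
orientation: [0.001, 0.684, 0.729, 0.0]
wrist_force: [0.8, -0.3, 0.4]
grip_width: 0.53
```

Emit:
send_rows --deltas '[{"delta_pos": [0,0,0],"dr": [0,0,0]},{"delta_pos": [0,0,0],"dr": [0,0,0]},{"delta_pos": [0,0,0],"dr": [0,0,0]},{"delta_pos": [0,0,0],"dr": [0,0,0]},{"delta_pos": [0,0,0],"dr": [0,0,0]},{"delta_pos": [0,0,0],"dr": [0,0,0]},{"delta_pos": [0,0,0],"dr": [0,0,0]},{"delta_pos": [0,0,0],"dr": [0,0,0]},{"delta_pos": [0,0,0],"dr": [0,0,0]},{"delta_pos": [0,0,0],"dr": [0,0,0]}]' --jaw 1.2

```text
time_s: 27.7
ee_pos: [0.4897, -0.3514, 0.0171]
orientation: [0.001, 0.684, 0.729, 0.0]
wrist_force: [-0.5, 0.5, 1.9]
grip_width: 0.232
```

```bash
python3 go.py .4645 -.058 .13 87.4
```

```text
t 27.7 p [ 0.4897 -0.3514  0.0171] phi 93.62 F [-0.5  0.5  1.9] grip 21.8
delta_cm [ 29.43  -0.65 -11.33] dr [0.1 0.1 6.2]
```

Emit:
send_rows --deltas '[{"delta_pos": [0,0,-2],"dr": [0,0,0]},{"delta_pos": [0,0,-5],"dr": [0,0,0]},{"delta_pos": [0,0,-8.5],"dr": [0,0,0]},{"delta_pos": [1,0,-11],"dr": [0,0,0.5]},{"delta_pos": [3.5,0,-12],"dr": [0,0,1]},{"delta_pos": [7,-0.2,-12],"dr": [0,0,2]},{"delta_pos": [10.5,-0.3,-12],"dr": [0,0,3]},{"delta_pos": [14,-0.4,-12],"dr": [0,0,4]},{"delta_pos": [17.5,-0.5,-12],"dr": [0,0,5]},{"delta_pos": [21,-0.6,-12],"dr": [0,0,6]}]'

```text
time_s: 28.53
ee_pos: [0.4694, -0.1403, 0.1359]
orientation: [0.0, 0.722, 0.692, 0.0]
wrist_force: [0.7, 0.5, -2.3]
grip_width: 0.23
```

```bash
python3 go.py .4645 -.058 .13 87.4
```

```text
t 28.53 p [ 0.4694 -0.1403  0.1359] phi 87.54 F [ 0.7  0.5 -2.3] grip 21.6
delta_cm [ 8.2  -0.84  0.59] dr [0.  0.  0.1]
```

Emit:
send_rows --deltas '[{"delta_pos": [2.5,-0.2,0],"dr": [0,0,0]},{"delta_pos": [5,-0.5,0],"dr": [0,0,0.1]},{"delta_pos": [7,-0.7,0],"dr": [0,0,0.1]},{"delta_pos": [8,-0.8,0.5],"dr": [0,0,0.1]},{"delta_pos": [8.2,-0.85,1.5],"dr": [0,0,0.1]},{"delta_pos": [8.2,-0.85,2.5],"dr": [0,0,0.1]},{"delta_pos": [8.2,-0.85,3],"dr": [0,0,0.1]},{"delta_pos": [8.2,-0.85,3],"dr": [0,0,0.1]},{"delta_pos": [8.2,-0.85,3],"dr": [0,0,0.1]},{"delta_pos": [8.2,-0.85,3],"dr": [0,0,0.1]}]'

```text
time_s: 29.37
ee_pos: [0.4646, -0.0589, 0.1059]
orientation: [0.001, 0.723, 0.691, 0.0]
wrist_force: [-0.1, 0.7, -2.3]
grip_width: 0.23
```

```bash
python3 snap.py 15 scene; python3 go.py .4645 -.058 .066 87.4
python3 - <<'E'
from rigov import *
s=monitor.sense(); x,y,z=s['ee_pos']
overlay("pics/scene15.png","scene",[(boxseg(.022,.148,z+.005,z+.015),x,y,-2.6)],280,155,95,95,7,"pics/v15.png")
E
```

```text
t 29.42 p [ 0.4648 -0.0588  0.1062] phi 87.37 F [-0.3 -0.  -2. ] grip 21.3
delta_cm [ 0.08 -0.04  4.02] dr [ 0.1  0.  -0. ]
```

View pics/v15.png

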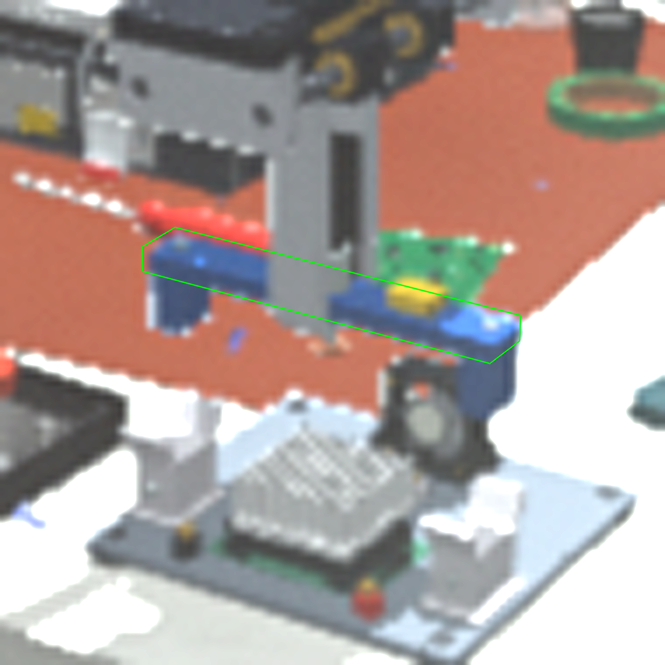

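Emit:
send_rows --deltas '[{"delta_pos": [0.1,0,1],"dr": [0,0,0]},{"delta_pos": [0.1,0,2],"dr": [0,0,0]},{"delta_pos": [0.1,0,3],"dr": [0,0,0]},{"delta_pos": [0.1,0,3.7],"dr": [0,0,0]},{"delta_pos": [0.1,0,4.1],"dr": [0,0,0]},{"delta_pos": [0.1,0,4.3],"dr": [0,0,0]},{"delta_pos": [0.1,0,4.5],"dr": [0,0,0]},{"delta_pos": [0.1,0,4.6],"dr": [0,0,0]},{"delta_pos": [0.1,0,4.6],"dr": [0,0,0]},{"delta_pos": [0.1,0,4.6],"dr": [0,0,0]}]'

```text
time_s: 30.25
ee_pos: [0.4652, -0.0579, 0.0606]
orientation: [0.001, 0.723, 0.691, 0.0]
wrist_force: [-0.6, -0.8, -1.5]
grip_width: 0.228
```

```bash
python3 snap.py 16 scene; python3 go.py .4645 -.058 .054 87.4
python3 - <<'E'
from rigov import *
overlay("pics/scene16.png","scene",[],285,180,90,75,8,"pics/v16.png")
E
```

```text
t 30.3 p [ 0.4653 -0.0579  0.0606] phi 87.37 F [ 0.6 -0.  -2.8] grip 22.1
delta_cm [-0.01 -0.08  0.66] dr [ 0.1  0.  -0. ]
```

View pics/v16.png

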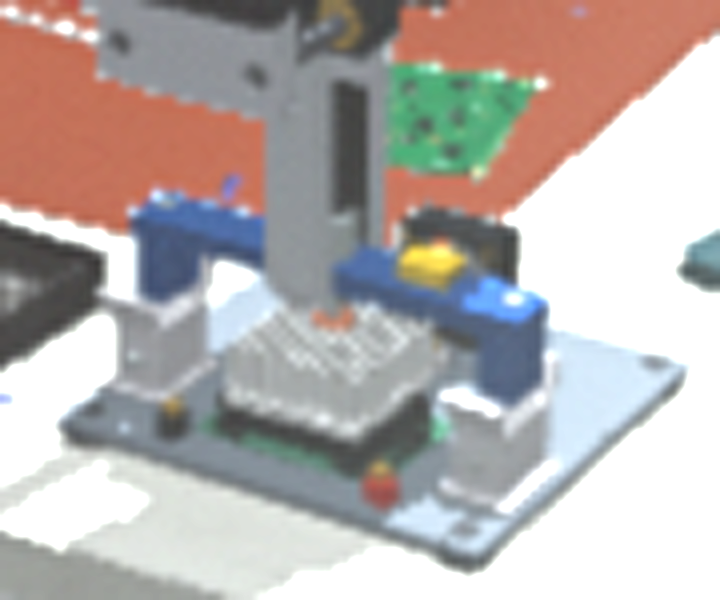

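Feet are going into the forks, no contact yet (soles ~6 mm above the floors). Lowering to seat.

Emit:
send_rows --deltas '[{"delta_pos": [0,-0.05,0.1],"dr": [0,0,0]},{"delta_pos": [0,-0.05,0.2],"dr": [0,0,0]},{"delta_pos": [0,-0.05,0.3],"dr": [0,0,0]},{"delta_pos": [0,-0.05,0.4],"dr": [0,0,0]},{"delta_pos": [0,-0.05,0.5],"dr": [0,0,0]},{"delta_pos": [0,-0.05,0.6],"dr": [0,0,0]},{"delta_pos": [0,-0.05,0.7],"dr": [0,0,0]},{"delta_pos": [0,-0.05,0.75],"dr": [0,0,0]},{"delta_pos": [0,-0.05,0.75],"dr": [0,0,0]},{"delta_pos": [0,-0.05,0.75],"dr": [0,0,0]}]'

```text
time_s: 31.13
ee_pos: [0.4648, -0.0579, 0.054]
orientation: [0.001, 0.723, 0.691, 0.001]
wrist_force: [-3.2, 1.4, 5.7]
grip_width: 0.233
```

Emit:
send_rows --deltas '[{"delta_pos": [0,0,0],"dr": [0,0,0]},{"delta_pos": [0,0,0],"dr": [0,0,0]},{"delta_pos": [0,0,0],"dr": [0,0,0]},{"delta_pos": [0,0,0],"dr": [0,0,0]},{"delta_pos": [0,0,0],"dr": [0,0,0]},{"delta_pos": [0,0,-1],"dr": [0,0,0]},{"delta_pos": [0,0,-3],"dr": [0,0,0]},{"delta_pos": [0,0,-6],"dr": [0,0,0]},{"delta_pos": [0,0,-9],"dr": [0,0,0]},{"delta_pos": [0,0,-12],"dr": [0,0,0]}]' --jaw 4

```text
time_s: 31.97
ee_pos: [0.4643, -0.0577, 0.1758]
orientation: [0.001, 0.723, 0.691, 0.001]
wrist_force: [-0.1, -0.0, 0.0]
grip_width: 0.423
```

```bash
python3 snap.py 17 scene; python3 go.py .35 -.40 .25 40
python3 - <<'E'
from rigov import *
a=-2.6
overlay("pics/scene17.png","scene",[(boxseg(.022,.148,.059,.069),.4645,-.058,a),(boxseg(.02,.04,.01,.05),.5524,-.062,a)],285,180,90,75,8,"pics/v17.png")
E
```

```text
t 32.02 p [ 0.4679 -0.0585  0.1833] phi 87.38 F [ 2.3 -1.6  5.1] grip 40.2
delta_cm [-34.67 -10.11  -6.71] dr [ 0.9 -0.2 47.4]
```

View pics/v17.png

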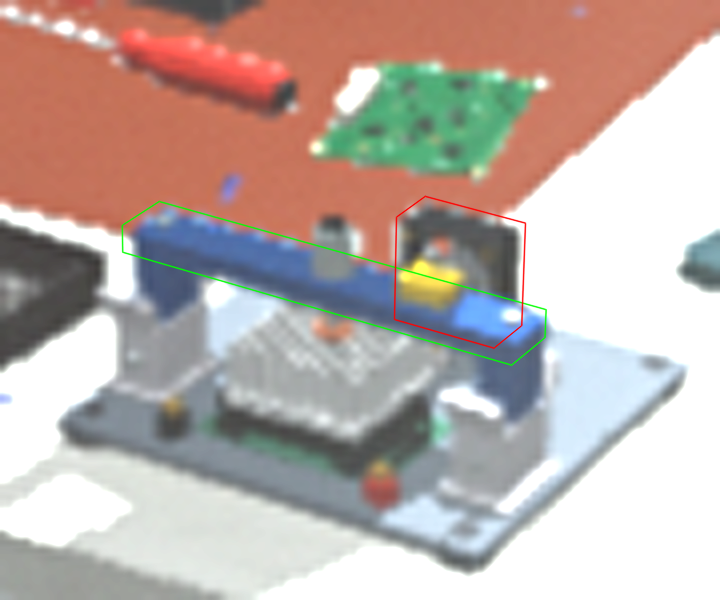

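Emit:
send_rows --deltas '[{"delta_pos": [-3,-1,-5],"dr": [0,0,0]},{"delta_pos": [-7,-2,-6.7],"dr": [0,0,0]},{"delta_pos": [-11,-3,-6.7],"dr": [0,0,5]},{"delta_pos": [-15,-4,-6.7],"dr": [0,0,10]},{"delta_pos": [-19,-5,-6.7],"dr": [0,0,15]},{"delta_pos": [-23,-6,-6.7],"dr": [0,0,20]},{"delta_pos": [-27,-7,-6.7],"dr": [0,0,25]},{"delta_pos": [-31,-8,-6.7],"dr": [0,0,30]},{"delta_pos": [-34.5,-9,-6.7],"dr": [0,0,35]},{"delta_pos": [-34.7,-10,-6.7],"dr": [0,0,35]}]'

```text
time_s: 32.85
ee_pos: [0.3495, -0.4047, 0.2493]
orientation: [0.006, 0.899, 0.438, 0.005]
wrist_force: [0.3, -0.4, -0.1]
grip_width: 0.425
```

Emit:
send_rows --deltas '[{"delta_pos": [0,0,0],"dr": [0,0,0]},{"delta_pos": [0,0,0],"dr": [0,0,0]},{"delta_pos": [0,0,0],"dr": [0,0,0]},{"delta_pos": [0,0,0],"dr": [0,0,0]},{"delta_pos": [0,0,0],"dr": [0,0,0]},{"delta_pos": [0,0,0],"dr": [0,0,0]},{"delta_pos": [0,0,0],"dr": [0,0,0]},{"delta_pos": [0,0,0],"dr": [0,0,0]},{"delta_pos": [0,0,0],"dr": [0,0,0]},{"delta_pos": [0,0,0],"dr": [0,0,0]}]'

```text
time_s: 33.68
ee_pos: [0.3496, -0.4046, 0.2493]
orientation: [0.006, 0.899, 0.439, 0.005]
wrist_force: [-0.1, 0.1, -0.7]
grip_width: 0.424
```

```bash
python3 snap.py 18 scene top
python3 - <<'E'
from rigov import *
a=-2.6
overlay("pics/top18.png","top",[(boxseg(.022,.148,.059,.069),.4645,-.058,a),(boxseg(.02,.04,.01,.05),.5524,-.062,a),(boxseg(.05,.05,.023,.046),.4645,-.058,a),(polyseg(rectpoly(-.042,.11,-.082,.082,.01)),.4645,-.058,a)],314,175,110,65,7,"pics/v18.png")
im=cv2.imread("pics/top18.png"); t0=cv2.imread("pics/top0.png")
d=cv2.absdiff(im[180:205,400:425],t0[180:205,400:425]); print("relay diff",d.mean(),d.max())
E
```

```text
relay diff 5.5504 14
```

View pics/v18.png

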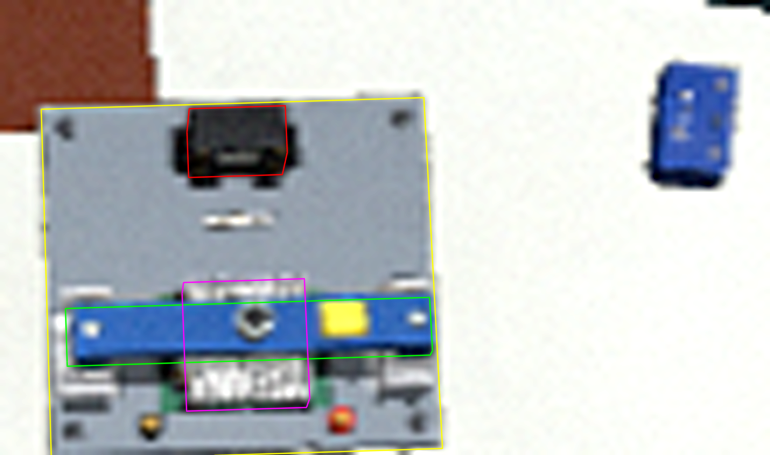

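View pics/scene18.png

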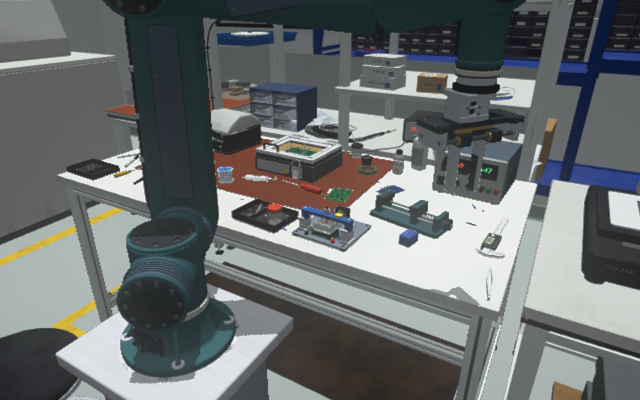

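```bash
python3 -c "
from bench import bot; print(bot.finish_job())"
```

```text
the job is handed in; nothing more can be done
None
```

The thermal test is built up on the rig and the job was handed in at about 34 s of the 106 s allowed. No verdict was reported.

- **Converter:** it sits in its nest, plate up. It reached floor depth at the expected tool height, with about 3 N of contact force.
- **Heat sink:** it sits flat on the converter with its fins running toward the fan shoe. In the last top picture it is centred to about 1 mm.
- **Fan:** it stands upright in its shoe, at the expected depth with about 5 N of contact force.
- **Bridge:** it lies on both forks, at the expected depth with about 6 N of contact force. In the last top picture it is about 2 mm off along the rig's y; the limit is 8 mm.
- **Release and relay module:** everything is released, with the arm parked clear of the rig. The relay module shows no visible shift between the first and last top pictures.

Two things I could not check closely:
- **Probe travel:** I inferred it from the bridge being seated with its probe over the heat sink; I did not measure it.
- **Camera agreement:** outlines of the parts at their expected poses differed from the pictures by about one pixel (2–3 mm, more along the scene camera's line of sight). For final heights I relied on the contact forces and tool heights.

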